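# Pry up the leaning instrument case and shim it level

## Task

Pry up the low front edge of the leaning green case with the red-handled bar over the blue fulcrum, catch the bar behind the yellow hold-down's lip and let go, then push the wooden shim nose first and square under the edge, beside the bar, until it meets the stop rail underneath. Free the bar, let the case down gently onto the shim so it stands level, and lay the bar flat on the table clear of the rest. Keep the robot off the case, do not shove the case, pry it far too high, ram the shim or strain the bar against the hold-down, and leave dish, beaker and screwdriver alone.

Things in the scene. Friction and masses are not known exactly. Their poses are not given: they have to be found in the camera images.
- case: Dark green case, 2 to 3.3 kg, loose, 200 deep (x, back from the front) x 260 wide (y) x 50 high. Origin: middle of the front lower edge, 16 mm above the table at the start (z tilted 3.2 deg), 26 when level. It tips about two far feet 26 high (x 180-200, y +-110); worn front feet 16 high (x 2-22, y +-110). Bar goes under at y = +30, shim at y = -45; the shim passes once the edge is 29 up.
- case_rail (a point): On the underside of the case: middle of the front face of its metal stop rail, 40 mm behind the front edge at case y = -45. The rail hangs 16 mm down and is 90 mm long (case y -90 to 0). Same axes as the case.
- fulcrum: Blue fulcrum block, fixed, base 50 x 50. Origin on the table below the middle of its steel ridge, a round bar (radius 6) along y, top 30 mm above the table. +x points to the case, whose front edge is 55 to 65 mm away and parallel within 0.04 rad. Cheeks 12 long (x) and 44 high stand with inner faces at y = +-13, so a bar between them can swing about 0.2 rad sideways.
- keeper: Hold-down, base fixed at x = -190 of the fulcrum, same axes; origin on the table below its slot. Yellow head clamped at an unmeasured height: arm underside 47.5 to 56.5 high, y 14 to -14, x +-9; lip at y -14 to -8, 4 lower than the arm; black rest pad y -60 to 26, 20 lower than the arm; post from y = 14. Slot open to -y: press the bar to the pad by feel, swing it to +y, let it rise behind the lip.
- bar_mid (a point): Centre of the loose pry bar: 300 long (x) x 16 wide (y) x 12 thick (z), 0.3 kg, lying flat; handle half at -x red, +x half steel, whose last 35 mm is only 5 thick, flush with the underside. The point is 6 mm above the underside, 150 from each end. In use the underside lies on the ridge with the tip about 15 mm under the case edge.
- shim_mid (a point): Centre of the loose dark wooden shim (70 g): 120 long (x) x 30 wide (y) x 26 thick (z); 13 mm above its underside, 60 mm from each end. Nose at +x: over the last 25 mm the top slopes from 26 down to 22 mm.
- shim_nose (a point): Middle of the shim's nose face (+x end), 13 mm above its underside; same axes as the shim.
- dish_mid (a point): Loose glass dish, 86 across, 15 high, on the case lid; centre, half-way up. Leave it alone.
- beaker_mid (a point): Loose green glass beaker, 68 across, 70 high; centre, half-way up. Leave it alone.
- driver: Loose screwdriver lying on the table. Leave it alone.

How it is judged:
By the outcome, as a careful person would: the job done as asked, in the order asked, and still so for the second after the job is handed in, with the robot touching nothing.
It also fails if it takes over 70 s, if anything falls off the work surface, if the arm or the gripper's body presses on something with over 40 N, if the wrist force passes 120 N, or if a joint passes its speed limit or range.

## Robot

A 6-joint arm with a two-finger parallel gripper is mounted at the origin on the work surface. World frame = base frame: x ahead of the robot, y to its left, z up, the work surface at z = 0. Lengths are in mm, angles in rad, forces in N, time in s.
With the tool pointing down it reaches from about 275 to 975 mm from the base axis. Payload 8.4 kg.
Tool frame: the origin (TCP) lies on the centre line of the jaws, within the pads' length; the fingertips stand 22 mm ahead of it and the grasp point (between the pads) lies 3 mm ahead of it; z points along the fingers, y is the line along which they close (so a half turn about z gives the same grasp; the last joint's range is limited). The gripper opens to 92 mm and grips with 3 to 60 N. Pads are 20 mm wide; open, the fingers measure 128 mm over their backs; the gripper's body (75 mm by 189 mm) begins 69 mm behind the grasp point.
Start: joints at [-1.147, 0.353, 1.633, -0, 1.155, -0.002], TCP at [258.155, -569.196, 236.583] pointing down, gripper open.
Joint ranges: [-2.63, 2.63], [-0.92, 2.1], [0.06, 2.66], [-1.3, 4.44], [0, 2.69], [-3.02, 3.02]. Speed limits (rad/s): [2.22, 2.22, 2.79, 3.14, 3.14, 3.14].

## Interface

Orientations are given as a 3x3 rotation matrix whose columns are the frame's x, y, z axes.
In Python, from station import telemetry, grab_frame, close_job gives the robot as it stands.
- The arm moves only by the tool arm_command, never from a script. Its argument "series" is a list of rows, each a list of 3 entries, a list of its own where there are three numbers: the shift along the world's x, y, z in m, then the turn, a rotation vector about the world's x, y, z in degrees, then the closure in counts, from 0 (fully open) to 255 (shut). In form: [[[tx, ty, tz], [ax, ay, az], hand], ...]. A call has 1 to 20 rows; each row is the pose to reach, as a shift and turn from the pose commanded when the call began; what a row does not reach only later rows make up. A row lasts 1/8 s, in which the tool goes at most 62.5 mm and 10.7 degrees, less where a joint would pass 70% of its speed; a pose out of reach is approached as far as the arm can. A call with a gripper value outside its range is refused whole. The fingers move at their own pace and stop on an object; "newtons" is the grip in N (left out, the last holds). Time passes only in rows, so rows that repeat a pose let the fingers close. It gives the time, the measured TCP pose, the force, the opening and the grip force at its end, in the units of the state.
- telemetry.get_state(): the state, without advancing time (a new reading comes with each control period).
- grab_frame(name): name is "scene" or "top" or "wrist"; returns a dict with "color" (480x640x3 uint8, blue, green, red), "z_map" (480x640 float32, mm along the optical axis (not along the pixel's ray), 0 where there is no reading), "fovy" (degrees; the focal length in pixels is half the picture's height over the tangent of half this angle, whatever the lens; pixels are square), "cx", "cy" (the principal point, pixels), "k1" (the pictures are not rectified: a ray, as slopes to the right and down, at radius r is drawn at 1 + k1 r^2 times it, then the intrinsics apply), "world_to_cam" (4x4, takes a point from world to camera coordinates). Camera axes: x right, y down, z forward; pixel columns grow to the right and rows downward; lengths in mm; the calibration is good to about 2 mm. A picture is of the moment at which its call begins.
- close_job(): hands the job in; it is judged then, once.
The state is a dict: "time": time; "joint_pos": joint angles; "qd": joint speeds; "joint_torque": joint torques, N m; "tcp_pos": TCP position; "tcp_rot": TCP orientation; "ft_force": force on the tool from outside, world axes, zero at the start; "moment": the same for the moment, N m; "finger_gap": finger opening in mm; "grip_force": force on a finger pad.
Only numpy, scipy, OpenCV 4.12 (cv2) and the standard library are available. Lean on these libraries where they do the work, as an engineer would, in place of code of your own. Each camera call takes 0.05 s, during which the arm holds its last target. There are 200 camera calls.

## Working session

There is one attempt and no reset: what is moved stays moved. The work goes in short steps, Python scripts to look and compute and a tool call to move; the robot and the scene stay as the last step left them, time stands still between calls to the robot, and variables do not carry over. Pictures are saved under pics/ and viewed, at most 10 in all, crops included, and the job is handed in when it is done.

Besides the shell and the picture viewer there is one more tool, called as name(argument=value, ...), one argument or row to a line, values as JSON. arm_command: Moves the arm, as the interface text tells. Its arguments: {"type":"object","properties":{"series":{"type":"array"},"newtons":{"type":"number"}},"required":["series"]}

```bash
mkdir -p pics; ls
cat > h.py <<'E'
import numpy as np, cv2
from station import telemetry, grab_frame, close_job
def K(f):
    fl=240/np.tan(np.radians(f["fovy"])/2)
    return np.array([[fl,0,f["cx"]],[0,fl,f["cy"]],[0,0,1.]])
def rays(f,px):
    px=np.asarray(px,float).reshape(-1,2); k=K(f)
    d=(px-[f["cx"],f["cy"]])/k[0,0]; u=d.copy()
    for _ in range(20): u=d/(1+f["k1"]*(u**2).sum(1,keepdims=True))
    return np.c_[u,np.ones(len(u))]
def onplane(f,px,z):
    T=np.array(f["world_to_cam"]); R=T[:3,:3]; c=-R.T@T[:3,3]
    d=rays(f,px)@R
    return c+d*((z-c[2])/d[:,2])[:,None]
def cloud(f):
    v,u=np.mgrid[:480,:640]; r=rays(f,np.c_[u.ravel(),v.ravel()])
    T=np.array(f["world_to_cam"]); R=T[:3,:3]; c=-R.T@T[:3,3]
    return ((r*f["z_map"].reshape(-1,1))@R+c).reshape(480,640,3)
E
python3 - <<'E'
from h import *
a=grab_frame("scene");b=grab_frame("top")
import pickle;pickle.dump((a,b),open("f0.pkl","wb"))
cv2.imwrite("pics/s0.png",a["color"]);cv2.imwrite("pics/t0.png",b["color"])
for f in(a,b):
    T=np.array(f["world_to_cam"]);print(-T[:3,:3].T@T[:3,3],f["fovy"],f["k1"])
print(telemetry.get_state())
E
```

```text
pics
[1231.29509629 -334.77069366  730.40053059] 53.38450124232104 -0.12773769794334813
[531.09303306 -46.51197908 957.52422888] 53.150672957461424 -0.005816979144345353
{'time': 0.1, 'joint_pos': array([-1.14739512e+00,  3.53571247e-01,  1.63406142e+00, -2.31646074e-05,
        1.15522905e+00, -2.44385995e-03]), 'qd': array([-0.00087148, -0.00300107, -0.00165133, -0.00255243, -0.00065744,
       -0.00106612]), 'joint_torque': array([ 8.10186957e-04, -5.94906557e+01, -3.34929764e+01,  6.98914449e-02,
        1.83283916e-02, -4.80645122e-05]), 'tcp_pos': array([ 257.97293659, -568.8023878 ,  235.94282672]), 'tcp_rot': array([[ 9.10686097e-01,  4.13098705e-01, -5.40734461e-04],
       [ 4.13099059e-01, -9.10685373e-01,  1.14829534e-03],
       [-1.80796451e-05, -1.26911350e-03, -9.99999195e-01]]), 'ft_force': array([-1.07089125,  0.04590923, -0.10720007]), 'moment': array([-0.05980387,  0.01928632, -0.02136637]), 'grip_force': 0.0, 'finger_gap': 91.95205142774144}
```

View pics/s0.png

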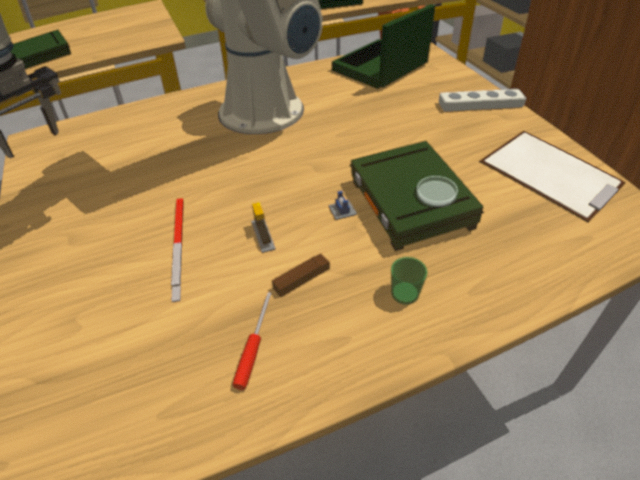

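View pics/t0.png

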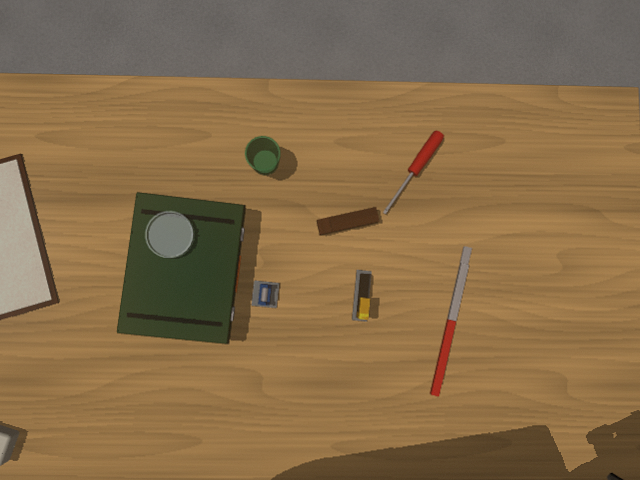

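The images show image-up = world +x and image-left = world +y. The case is at (180,265), fulcrum (266,294), keeper (363,295), shim (348,221) and bar (452,320).

Run:
```python
from h import *
import pickle
a,b=pickle.load(open("f0.pkl","rb"))
C=cloud(b);im=b["color"];hsv=cv2.cvtColor(im,cv2.COLOR_BGR2HSV)
H=C[...,2]
def reg(x0,y0,x1,y1):
    m=np.zeros((480,640),bool);m[y0:y1,x0:x1]=1;return m
def rect(m,z,n):
    m=cv2.morphologyEx(m.astype(np.uint8),cv2.MORPH_OPEN,np.ones((2,2)))
    cs,_=cv2.findContours(m,0,2);c=max(cs,key=cv2.contourArea)
    P=onplane(b,c.reshape(-1,2)+0.0,z)[:,:2].astype(np.float32)
    r=cv2.minAreaRect(P);print(n,np.round(r[0],1),np.round(r[1],1),"corners",np.round(cv2.boxPoints(r),1).tolist());return r
print("table z",np.median(H[300:400,500:600]))
red=(hsv[...,1]>180)&((hsv[...,0]<8)|(hsv[...,0]>172))&(hsv[...,2]>100)
rect(red&reg(420,310,470,410),12,"bar red")
steel=(hsv[...,1]<60)&(hsv[...,2]>80)
rect(steel&reg(440,235,480,330),10,"bar steel")
rect((H>3)&reg(425,235,480,405),12,"bar H")
rect((H>12)&reg(305,200,384,242),26,"shim H")
rect((hsv[...,2]<95)&reg(305,200,384,242),26,"shim c")
green=(H>45)&reg(100,180,250,350)
rect(green,70,"case")
rect((H>14)&(H<60)&reg(252,280,282,308),36,"fulc")
blue=(hsv[...,0]>100)&(hsv[...,0]<130)&(hsv[...,1]>80)
rect(blue&reg(252,275,284,312),44,"fulc blue")
rect((H>3)&reg(250,275,284,312),8,"fulc base")
yel=(hsv[...,0]>20)&(hsv[...,0]<32)&(hsv[...,1]>200)&(hsv[...,2]>130)
rect(yel&reg(350,260,385,330),60,"keeper yel")
rect((H>3)&reg(348,260,384,330),20,"keeper H")
print("keeper heights",np.round(H[266:324:3,364]))
print("shim heights along")
for t in np.linspace(.03,.97,20):
    u,v=np.array([319,227])*(1-t)+np.array([379,215])*t;print(round(H[int(round(v)),int(round(u))],1),end=" ")
print()
m=(H>50)&(H<95)&reg(110,180,250,350)&(hsv[...,1]>60)
P=C[m];A=np.c_[P[:,:2],np.ones(len(P))];print("plane",np.linalg.lstsq(A,P[:,2],rcond=None)[0])
k=cv2.resize(im[200:330,240:390],None,fx=5,fy=4.5,interpolation=cv2.INTER_CUBIC);cv2.imwrite("pics/t0c.png",k)
```

```text
table z -0.7299653264828407
bar red [ 384.1 -327.9] [ 16.5 147.7] corners [[310.3999938964844, -318.29998779296875], [453.8999938964844, -353.5], [457.79998779296875, -337.5], [314.3999938964844, -302.20001220703125]]
bar steel [ 529.  -363.5] [ 18.1 147.1] corners [[455.3999938964844, -355.6000061035156], [598.5999755859375, -389.1000061035156], [602.7000122070312, -371.3999938964844], [459.5, -338.0]]
bar H [ 447.3 -343.6] [ 19.  277.9] corners [[310.1000061035156, -319.8999938964844], [580.0, -385.8999938964844], [584.5, -367.3999938964844], [314.6000061035156, -301.3999938964844]]
shim H [ 648.2 -138.9] [ 31.3 120.6] corners [[619.2000122070312, -83.80000305175781], [646.7000122070312, -201.1999969482422], [677.0999755859375, -194.10000610351562], [649.7000122070312, -76.69999694824219]]
shim c [ 647.8 -140. ] [ 33.3 124.3] corners [[617.0999755859375, -83.4000015258789], [646.0, -204.39999389648438], [678.4000244140625, -196.60000610351562], [649.5, -75.69999694824219]]
case [551.4 169.6] [207.3 260.7] corners [[411.6000061035156, 79.0999984741211], [671.0, 53.79999923706055], [691.2000122070312, 260.1000061035156], [431.70001220703125, 285.3999938964844]]
fulc [502.9  20.4] [22.1 40.3] corners [[481.79998779296875, 11.199999809265137], [521.9000244140625, 7.599999904632568], [523.9000244140625, 29.600000381469727], [483.79998779296875, 33.20000076293945]]
fulc blue [502.5  12.3] [ 4. 23.] corners [[490.8999938964844, 11.399999618530273], [513.7999877929688, 9.300000190734863], [514.0999755859375, 13.300000190734863], [491.29998779296875, 15.399999618530273]]
fulc base [503.   21.2] [49.7 49.5] corners [[476.1000061035156, -1.399999976158142], [525.5, -5.800000190734863], [529.7999877929688, 43.79999923706055], [480.5, 48.099998474121094]]Traceback (most recent call last):
  File "<stdin>", line 28, in <module>
  File "<stdin>", line 10, in rect
ValueError: max() iterable argument is empty
```

Run:
```python
from h import *
import pickle
a,b=pickle.load(open("f0.pkl","rb"))
C=cloud(b);im=b["color"];hsv=cv2.cvtColor(im,cv2.COLOR_BGR2HSV);H=C[...,2]
def reg(x0,y0,x1,y1):
    m=np.zeros((480,640),bool);m[y0:y1,x0:x1]=1;return m
def cr(m,n):
    P=C[m];r=cv2.minAreaRect(P[:,:2].astype(np.float32));print(n,len(P),np.round(r[0],1),np.round(r[1],1),round(r[2],2),np.round(cv2.boxPoints(r),1).tolist(),"z",np.round(np.percentile(P[:,2],[5,50,95]),1))
g=reg(348,260,384,330)
cr(g&(H>3),"keep all");cr(g&(H>3)&(H<15),"base");cr(g&(H>22)&(H<42),"pad");cr(g&(H>45),"head")
print("colour",hsv[305,364],hsv[312,364],np.round(H[264:326:2,364]).tolist())
cr(reg(250,275,284,312)&(H>3)&(H<15),"fulc base");cr(reg(250,275,284,312)&(H>24)&(H<34),"ridge");cr(reg(250,275,284,312)&(H>38),"cheeks")
cr(reg(305,200,384,242)&(H>15),"shim")
P=C[reg(305,200,384,242)&(H>15)];c=P[:,:2].mean(0);d=np.array([.227,-.974]);s=(P[:,:2]-c)@d
for lo in range(-60,60,10):
    q=P[(s>=lo)&(s<lo+10)];print(lo,round(np.median(q[:,2]),1),end="; ")
cr(reg(425,235,480,405)&(H>3),"bar")
m=(H>50)&(H<95)&reg(110,180,250,350)
P=C[m];A=np.c_[P[:,:2],np.ones(len(P))];w=np.ones(len(P),bool)
for _ in range(6):
    x=np.linalg.lstsq(A[w],P[w,2],rcond=None)[0];w=abs(A@x-P[:,2])<2.5
print("plane",x)
cr(m,"case top")
Q=P[w]; print("front edge pts")
for xx in range(440,680,20):
    q=Q[abs(Q[:,0]-xx)<3];print(xx,round(q[:,1].min(),1),end="; ")
k=cv2.resize(im[200:330,240:390],None,fx=5,fy=4.5,interpolation=cv2.INTER_CUBIC);cv2.imwrite("pics/t0c.png",k)
```

```text
keep all 799 [ 502.6 -128.4] [129.7 160.8] 2.82 [[433.8999938964844, -51.29999923706055], [441.79998779296875, -211.89999389648438], [571.2999877929688, -205.5], [563.4000244140625, -44.900001525878906]] z [ 3.7 28.4 62.2]
base 283 [ 504.7 -173. ] [132.4  66. ] 0.35 [[438.29998779296875, -140.39999389648438], [438.70001220703125, -206.39999389648438], [571.0999755859375, -205.60000610351562], [570.7000122070312, -139.60000610351562]] z [3.3 5.3 7.8]
pad 261 [ 505.3 -167. ] [18.4 84.2] 84.56 [[462.5, -172.1999969482422], [546.2999877929688, -180.1999969482422], [548.0999755859375, -161.89999389648438], [464.29998779296875, -153.89999389648438]] z [26.  28.9 31.8]
head 236 [ 495.1 -108.8] [137.9  41.3] 76.64 [[459.1000061035156, -171.10000610351562], [499.20001220703125, -180.6999969482422], [531.0999755859375, -46.5], [490.8999938964844, -37.0]] z [55.8 60.7 64.1]
colour [ 20 202 163] [ 20 207 159] [-3.0, -1.0, -3.0, -2.0, 3.0, 29.0, 29.0, 27.0, 26.0, 27.0, 27.0, 27.0, 29.0, 28.0, 29.0, 30.0, 28.0, 59.0, 60.0, 60.0, 60.0, 61.0, 62.0, 59.0, 61.0, 60.0, 61.0, 59.0, 6.0, 2.0, 2.0]
fulc b
[... 863 characters left out ...]
; -20 25.1; -10 25.1; 0 25.2; 10 25.3; 20 25.1; 30 25.5; 40 25.4; 50 25.3; bar 1474 [ 462.1 -223.5] [354.6 332.8] 89.79 [[295.0, -400.20001220703125], [627.9000244140625, -401.3999938964844], [629.2000122070312, -46.900001525878906], [296.29998779296875, -45.599998474121094]] z [ 3.4 10.5 14.1]
plane [6.87745770e-03 5.74371593e-02 5.70034098e+01]
case top 15734 [553.  172.3] [204.3 261.6] 84.51 [[413.0, 83.0999984741211], [673.4000244140625, 58.099998474121094], [692.9000244140625, 261.3999938964844], [432.6000061035156, 286.3999938964844]] z [64.5 71.  77.4]
front edge pts
440 84.5; 460 82.6; 480 81.5; 500 78.6; 520 77.0; 540 75.6; 560 72.8; 580 71.3; 600 69.6; 620 68.1; 640 64.9; 660 63.8;
```

View pics/t0c.png

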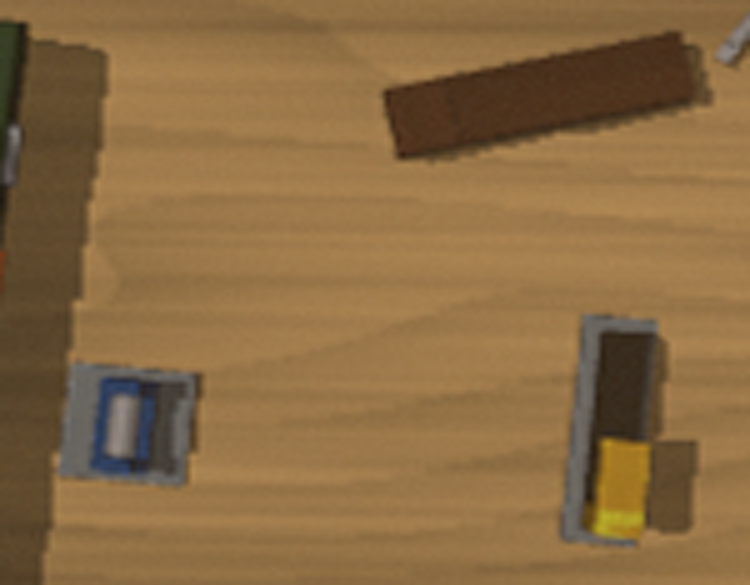

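The crop shows the shim nose as the left end near (390,125), pointing to the case, and the keeper slot opening upward, i.e. world +x. The bar's red end is at (312,-310) mm and its tip at (601,-380) mm. Next I grasp the bar 45 mm behind its middle.

arm_command(
  series=[
    [[0.06, 0.08, -0.03], [0, 0, -10], 0],
    [[0.1, 0.13, -0.06], [0, 0, -20], 0],
    [[0.13, 0.18, -0.1], [0, 0, -30], 0],
    [[0.155, 0.234, -0.13], [0, 0, -38], 0],
    [[0.155, 0.234, -0.13], [0, 0, -38], 0],
    [[0.155, 0.234, -0.18], [0, 0, -38], 0],
    [[0.155, 0.234, -0.2], [0, 0, -38], 0],
    [[0.155, 0.234, -0.212], [0, 0, -38], 0],
    [[0.155, 0.234, -0.212], [0, 0, -38], 0],
    [[0.155, 0.234, -0.212], [0, 0, -38], 255],
    [[0.155, 0.234, -0.212], [0, 0, -38], 255],
    [[0.155, 0.234, -0.212], [0, 0, -38], 255],
    [[0.155, 0.234, -0.212], [0, 0, -38], 255],
    [[0.155, 0.234, -0.212], [0, 0, -38], 255],
    [[0.155, 0.234, -0.212], [0, 0, -38], 255],
    [[0.155, 0.234, -0.212], [0, 0, -38], 255],
  ],
  newtons=40,
)

```text
time: 2.1
tcp_pos: [413.1, -335.2, 24.6]
tcp_rot: [[0.972, -0.235, -0.0], [-0.235, -0.972, 0.0], [-0.0, -0.0, -1.0]]
ft_force: [0.9, -0.2, -0.1]
finger_gap: 23.8
grip_force: 0.0
```

arm_command(
  series=[
    [[0, 0, 0], [0, 0, 0], 255],
    [[0, 0, 0], [0, 0, 0], 255],
    [[0, 0, 0.05], [0, 0, 0], 255],
    [[0, 0, 0.1], [0, 0, 0], 255],
    [[0.01, 0.02, 0.1], [0, 0, 10.5], 255],
    [[0.02, 0.04, 0.1], [0, 0, 21], 255],
    [[0.03, 0.06, 0.1], [0, 0, 31.5], 255],
    [[0.04, 0.08, 0.1], [0, 0, 42], 255],
    [[0.05, 0.1, 0.1], [0, 0, 52.5], 255],
    [[0.06, 0.12, 0.1], [0, 0, 63], 255],
    [[0.07, 0.14, 0.1], [0, 0, 73.5], 255],
    [[0.08, 0.16, 0.1], [0, 0, 84], 255],
    [[0.09, 0.18, 0.1], [0, 0, 94.5], 255],
    [[0.098, 0.19, 0.1], [0, 0, 105.4], 255],
    [[0.098, 0.19, 0.1], [0, 0, 105.4], 255],
    [[0.098, 0.19, 0.1], [0, 0, 105.4], 255],
  ],
)

```text
time: 4.1
tcp_pos: [510.7, -145.4, 124.3]
tcp_rot: [[-0.027, 1.0, -0.001], [1.0, 0.027, -0.0], [-0.0, -0.001, -1.0]]
ft_force: [-0.0, -0.6, -2.6]
finger_gap: 15.5
grip_force: 40.0
```

Run:
```python
from h import *
s=telemetry.get_state();print(s["time"],s["tcp_pos"],s["finger_gap"],s["grip_force"],s["ft_force"]);print(s["tcp_rot"].round(4))
b=grab_frame("top");w=grab_frame("wrist");import pickle;pickle.dump((b,w),open("f1.pkl","wb"))
cv2.imwrite("pics/m1.png",np.hstack([cv2.resize(b["color"],(400,300)),cv2.resize(w["color"],(400,300))]))
```

```text
4.1 [ 510.6619961  -145.44752906  124.34189104] 15.46003660345188 39.99290227890015 [-0.01271768 -0.58116537 -2.59203029]
[[-2.750e-02  9.996e-01 -7.000e-04]
 [ 9.996e-01  2.750e-02 -0.000e+00]
 [-0.000e+00 -7.000e-04 -1.000e+00]]
```

View pics/m1.png

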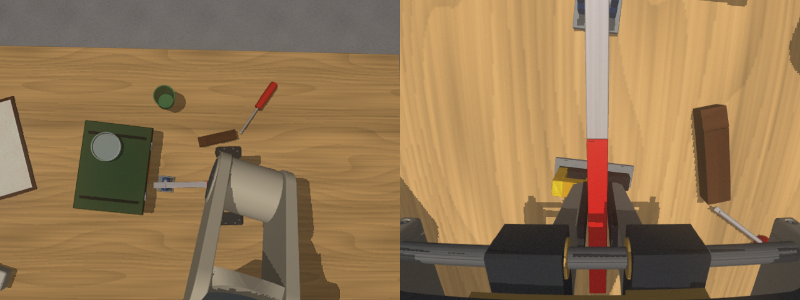

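The top view (left) shows the held bar pointing over the fulcrum. The wrist view (right) shows the bar in line with the tool, with the red/steel joint at about (597,138) and the keeper slot beside it at (595,175).

Run:
```python
from h import *
import pickle
b,w=pickle.load(open("f1.pkl","rb"))
F=np.array([503.2,20.8]);a=np.radians(84.8);X=np.array([np.cos(a),np.sin(a)]);Y=np.array([-X[1],X[0]])
toF=lambda P:np.c_[(P[:,:2]-F)@X,(P[:,:2]-F)@Y,P[:,2]]
for n,f in(("top",b),("wrist",w)):
    C=cloud(f).reshape(-1,3);hs=cv2.cvtColor(f["color"],cv2.COLOR_BGR2HSV).reshape(-1,3).astype(int);z=f["z_map"].ravel()>0
    P=toF(C)
    m=z&(abs(P[:,1]+15)<40)&(C[:,2]>85)&(C[:,2]<125)&(P[:,0]>-130)&(P[:,0]<60)
    q=P[m]
    if n=="top": q=q[q[:,0]>-70]
    if len(q)>20:
        print(n,"bar x range",q[:,0].min(),q[:,0].max())
        for lo in range(-130,40,30):
            k=q[(q[:,0]>=lo)&(q[:,0]<lo+30)]
            if len(k)>5: print("  x",lo+15,"y",np.percentile(k[:,1],[2,98]).round(1),"z",np.median(k[:,2]).round(1))
    red=m&(hs[:,1]>150)&((hs[:,0]<8)|(hs[:,0]>172)); 
    if red.sum(): print("red max x",np.percentile(P[red,0],99))
    yel=z&(hs[:,0]>17)&(hs[:,0]<32)&(hs[:,1]>190)&(C[:,2]>40)&(C[:,2]<75)&(abs(P[:,0]+190)<40)&(abs(P[:,1])<50)
    if yel.sum(): print("yel F",P[yel].min(0),P[yel].max(0),np.median(P[yel,2]))
    pad=z&(hs[:,2]<80)&(C[:,2]>20)&(C[:,2]<38)&(abs(P[:,0]+190)<20)&(P[:,1]>-75)&(P[:,1]<30)
    if pad.sum(): print("pad F",np.percentile(P[pad],[2,50,98],axis=0).round(1).tolist())
    fb=z&(C[:,2]>36)&(C[:,2]<50)&(abs(P[:,0])<30)&(abs(P[:,1])<35)
    if fb.sum(): print("cheek F",np.percentile(P[fb],[2,50,98],axis=0).round(1).tolist())
    base=z&(C[:,2]>3)&(C[:,2]<12)&(abs(P[:,0])<35)&(abs(P[:,1])<40)&(hs[:,1]<80)
    if base.sum(): print("base F",np.percentile(P[base],[1,50,99],axis=0).round(1).tolist())
```

```text
top bar x range -69.84166832277474 30.46281261423012
  x -55 y [-16.6   1.1] z 110.0
  x -25 y [-11.6   4.1] z 110.0
  x 5 y [-8.4  7.5] z 102.8
  x 35 y [-5.7  8.8] z 102.4
red max x -118.68009925485615
cheek F [[-3.1, -21.2, 36.9], [2.5, 11.9, 42.8], [8.3, 18.1, 46.1]]
base F [[-21.0, -25.8, 3.1], [-2.0, -11.2, 5.7], [27.3, 22.6, 9.6]]
wrist bar x range -129.99790333505106 -24.09958535214739
  x -115 y [-24.5  -7.8] z 112.1
  x -85 y [-20.8  -4.2] z 112.0
  x -55 y [-17.1  -0.8] z 111.7
  x -25 y [-14.1   1.4] z 111.5
red max x -116.35452889701783
yel F [-192.82346435  -11.68859563   41.86624606] [-174.59873942   22.85436288   64.67382582] 62.32211196515274
pad F [[-188.9, -61.3, 20.8], [-178.2, -39.4, 30.1], [-175.0, 10.7, 31.6]]
cheek F [[-0.8, -22.2, 36.3], [-0.3, -19.1, 40.5], [0.4, -15.7, 44.2]]
base F [[-19.4, -27.1, 4.2], [-9.5, -16.7, 6.7], [12.2, 22.1, 11.3]]
```

```bash
cat >> h.py <<'E'
F=np.array([505.2,22.8]);A0=np.radians(84.8)
X=np.array([np.cos(A0),np.sin(A0)]);Y=np.array([-X[1],X[0]])
def bar_tcp(xt,y0,yaw,th,zr,L=196):
    """bar tip at F x=xt, axis crosses ridge at y0, yaw, pitch th (tip down), underside zr above the ridge tangent -> TCP"""
    h=np.r_[np.cos(A0+yaw),np.sin(A0+yaw),0];z=np.array([0,0,1.])
    u=np.cos(th)*h-np.sin(th)*z; n=np.sin(th)*h+np.cos(th)*z
    zt=24+6/np.cos(th)+zr-np.tan(th)*xt/np.cos(yaw)
    tip=np.r_[F+xt*X+(y0+np.tan(yaw)*xt)*Y,zt]
    return tip-L*u+24*n
def toF(p): p=np.asarray(p);return np.array([(p[:2]-F)@X,(p[:2]-F)@Y,p[2]])
E
python3 - <<'E'
from h import *
p=telemetry.get_state()["tcp_pos"]
for a in [(28,-3,.119,.37,40),(28,-3,.119,.37,1.5),(73,-3,.119,.37,1.0),(73,-3,.119,.35,0),(73,-3,.119,.2,0),(73,-3,.119,.1,0),(73,-3,.119,0,0),(73,3,-.005,0,0),(73,3,-.005,.035,0)]:
    q=bar_tcp(*a);print(a,q.round(1),"shift",(q-p).round(1))
E
```

```text
(28, -3, 0.119, 0.37, 40) [ 512.3 -123.3  152.8] shift [ 1.6 22.4 28.3]
(28, -3, 0.119, 0.37, 1.5) [ 512.3 -123.3  114.3] shift [  1.6  22.4 -10.2]
(73, -3, 0.119, 0.37, 1.0) [511.  -78.   96.2] shift [  0.3  67.7 -28.3]
(73, -3, 0.119, 0.35, 0) [511.1 -79.8  93.3] shift [  0.4  65.9 -31.2]
(73, -3, 0.119, 0.2, 0) [511.4 -91.2  77.7] shift [  0.7  54.4 -46.8]
(73, -3, 0.119, 0.1, 0) [511.6 -96.5  66.1] shift [  0.8  49.1 -58.4]
(73, -3, 0.119, 0, 0) [511.6 -99.9  54. ] shift [  0.9  45.8 -70.5]
(73, 3, -0.005, 0, 0) [490.5 -99.4  54. ] shift [-20.3  46.3 -70.5]
(73, 3, -0.005, 0.035, 0) [490.5 -98.4  58.3] shift [-20.2  47.3 -66.2]
```

arm_command(
  series=[
    [[0.0, 0.005, 0.01], [-7, -0.2, 0], 255],
    [[0.001, 0.012, 0.02], [-14, -0.4, 0], 255],
    [[0.0016, 0.0224, 0.028], [-21.2, -0.6, 0], 255],
    [[0.0016, 0.0224, 0.028], [-21.2, -0.6, 0], 255],
    [[0.0016, 0.0224, 0.008], [-21.2, -0.6, 0], 255],
    [[0.0016, 0.0224, -0.002], [-21.2, -0.6, 0], 255],
    [[0.0016, 0.0224, -0.007], [-21.2, -0.6, 0], 255],
    [[0.0016, 0.0224, -0.007], [-21.2, -0.6, 0], 255],
  ],
)

```text
time: 5.2
tcp_pos: [512.5, -123.3, 117.4]
tcp_rot: [[-0.029, 1.0, 0.009], [0.932, 0.03, -0.361], [-0.361, -0.002, -0.932]]
ft_force: [1.3, -0.2, -3.2]
finger_gap: 15.3
grip_force: 40.0
```

Run:
```python
from h import *
import pickle
s=telemetry.get_state();print(s["time"],toF(s["tcp_pos"]),s["ft_force"]);print(s["tcp_rot"].round(4))
b=grab_frame("top");c=grab_frame("scene");w=grab_frame("wrist")
C=cloud(b).reshape(-1,3);P=np.c_[(C[:,:2]-F)@X,(C[:,:2]-F)@Y,C[:,2]]
m=(abs(P[:,1])<20)&(P[:,0]>-80)&(P[:,0]<45)&(P[:,2]>15)&(P[:,2]<110)
q=P[m]
for lo in range(-80,45,10):
    k=q[(q[:,0]>=lo)&(q[:,0]<lo+10)]
    if len(k)>3: print(lo+5,np.percentile(k[:,1],[3,97]).round(1),np.median(k[:,2]).round(1),k[:,2].max().round(1))
i=c["color"][120:270,130:430]
cv2.imwrite("pics/m2.png",np.hstack([cv2.resize(i,(480,240),interpolation=cv2.INTER_CUBIC),cv2.resize(w["color"],(320,240))]))
```

```text
5.2 [-144.84958326  -20.54323139  117.36356568] [ 1.25523253 -0.23849938 -3.1605049 ]
[[-0.0287  0.9995  0.0093]
 [ 0.932   0.0301 -0.3612]
 [-0.3613 -0.0017 -0.9324]]
```

View pics/m2.png

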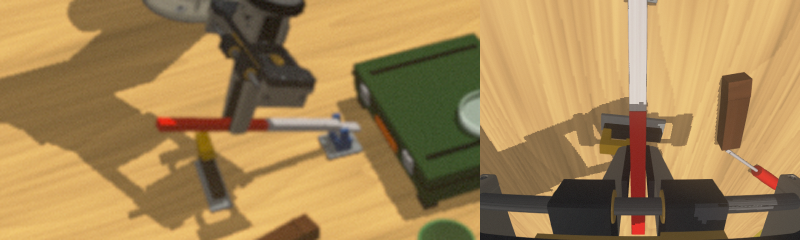

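The scene crop shows the bar tilted over the fulcrum with its tip just past the ridge at about (350,127). The wrist view shows the bar clear of the keeper head. Next I slide it in.

arm_command(
  series=[
    [[0, 0, -0.003], [0, 0, 0], 255],
    [[-0.0002, 0.006, -0.0055], [0, 0, 0], 255],
    [[-0.0004, 0.012, -0.008], [0, 0, 0], 255],
    [[-0.0006, 0.018, -0.0105], [0, 0, 0], 255],
    [[-0.0008, 0.024, -0.013], [0, 0, 0], 255],
    [[-0.0008, 0.024, -0.013], [0, 0, 0], 255],
  ],
)

```text
time: 6.1
tcp_pos: [511.9, -98.2, 104.3]
tcp_rot: [[-0.03, 0.999, 0.01], [0.932, 0.032, -0.361], [-0.361, -0.001, -0.932]]
ft_force: [0.9, 0.2, -2.8]
finger_gap: 15.4
grip_force: 40.0
```

arm_command(
  series=[
    [[-0.0002, 0.005, -0.002], [0, 0, 0], 255],
    [[-0.0004, 0.01, -0.004], [0, 0, 0], 255],
    [[-0.0006, 0.015, -0.006], [0, 0, 0], 255],
    [[-0.0008, 0.0203, -0.008], [0, 0, 0], 255],
    [[-0.0008, 0.0203, -0.008], [0, 0, 0], 255],
  ],
)

```text
time: 6.72
tcp_pos: [511.1, -78.0, 96.4]
tcp_rot: [[-0.03, 1.0, 0.01], [0.932, 0.032, -0.361], [-0.361, -0.001, -0.932]]
ft_force: [-0.4, 1.3, -2.1]
finger_gap: 15.5
grip_force: 40.0
```

Run:
```python
from h import *
s=telemetry.get_state();print(s["time"],toF(s["tcp_pos"]),s["ft_force"],s["moment"])
p=s["tcp_pos"]
for a in [(73,-3,.13,.37,0),(73,-3,.13,.30,0),(73,-3,.13,.2,0),(73,-3,.13,.1,0),(73,-3,.13,.05,0),(73,-3,.13,0,0),(73,-3,.13,-.01,0)]:
    q=bar_tcp(*a);print(a,q.round(1),"shift",(q-p).round(1))
c=grab_frame("scene");i=c["color"][150:250,300:440]
cv2.imwrite("pics/m3.png",cv2.resize(i,(700,500),interpolation=cv2.INTER_CUBIC))
```

```text
6.725 [-99.8004346  -15.04427444  96.35779109] [-0.44460864  1.33432618 -2.14811152] [ 0.48602036 -0.03348896 -0.01686912]
(73, -3, 0.13, 0.37, 0) [512.1 -77.8  95.1] shift [ 1.   0.1 -1.2]
(73, -3, 0.13, 0.3, 0) [512.4 -83.9  88.4] shift [ 1.2 -6.  -8. ]
(73, -3, 0.13, 0.2, 0) [512.6 -91.1  77.7] shift [  1.5 -13.1 -18.7]
(73, -3, 0.13, 0.1, 0) [512.9 -96.4  66.1] shift [  1.7 -18.4 -30.3]
(73, -3, 0.13, 0.05, 0) [512.9 -98.3  60.1] shift [  1.8 -20.4 -36.3]
(73, -3, 0.13, 0, 0) [513.  -99.8  54. ] shift [  1.9 -21.8 -42.4]
(73, -3, 0.13, -0.01, 0) [ 513.  -100.    52.8] shift [  1.9 -22.  -43.6]
```

View pics/m3.png

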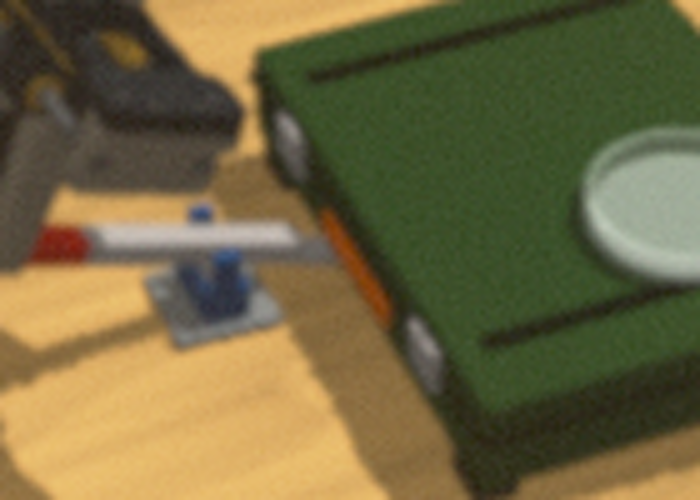

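The crop shows the steel tip just under the case edge at about (335,250), with the bar between the fulcrum cheeks. Next I pry slowly.

arm_command(
  series=[
    [[0.0003, -0.0027, -0.0044], [1.7, 0, 0.1], 255],
    [[0.0006, -0.006, -0.008], [4.0, 0.1, 0.2], 255],
    [[0.0008, -0.0079, -0.0107], [5.4, 0.1, 0.3], 255],
    [[0.001, -0.0097, -0.0133], [6.9, 0.2, 0.4], 255],
    [[0.0012, -0.0114, -0.016], [8.3, 0.2, 0.5], 255],
    [[0.0013, -0.0131, -0.0187], [9.7, 0.3, 0.6], 255],
    [[0.0014, -0.0146, -0.0216], [11.2, 0.3, 0.6], 255],
    [[0.0015, -0.016, -0.0245], [12.6, 0.3, 0.6], 255],
    [[0.0016, -0.0172, -0.0274], [14.0, 0.4, 0.6], 255],
    [[0.0016, -0.0184, -0.0303], [15.5, 0.4, 0.6], 255],
    [[0.0017, -0.0194, -0.0333], [16.9, 0.5, 0.6], 255],
    [[0.0018, -0.0204, -0.0363], [18.3, 0.5, 0.6], 255],
    [[0.0018, -0.0204, -0.0363], [18.3, 0.5, 0.6], 255],
  ],
)

```text
time: 8.4
tcp_pos: [512.1, -96.3, 60.0]
tcp_rot: [[-0.039, 0.999, 0.002], [0.998, 0.039, -0.046], [-0.046, 0.0, -0.999]]
ft_force: [-0.4, 21.8, 3.7]
finger_gap: 15.4
grip_force: 40.0
```

Run:
```python
from h import *
s=telemetry.get_state();print(s["time"],s["tcp_pos"],toF(s["tcp_pos"]),s["ft_force"],s["moment"]);R=s["tcp_rot"];print(R.round(3))
print("yaw",np.arctan2(R[1,0],R[0,0])-A0,"pitch down",np.arcsin(-R[2,0]))
w=grab_frame("wrist")
cv2.imwrite("pics/m4.png",w["color"])
C=cloud(w);h=cv2.cvtColor(w["color"],cv2.COLOR_BGR2HSV).astype(int).reshape(-1,3);C=C.reshape(-1,3)
P=np.c_[(C[:,:2]-F)@X,(C[:,:2]-F)@Y,C[:,2]]
y=(h[:,0]>17)&(h[:,0]<32)&(h[:,1]>190)&(C[:,2]>35)&(C[:,2]<75)&(abs(P[:,0]+190)<30)&(abs(P[:,1])<40)
if y.sum(): print("yel",np.percentile(P[y],[2,50,98],axis=0).round(1).tolist())
r=(h[:,1]>150)&((h[:,0]<8)|(h[:,0]>172))&(P[:,2]>20)&(P[:,2]<80)&(abs(P[:,1]+20)<40)&(P[:,0]>-240)&(P[:,0]<-60)
for lo in range(-230,-60,20):
    k=P[r&(P[:,0]>=lo)&(P[:,0]<lo+20)]
    if len(k)>5: print(lo+10,np.percentile(k[:,1],[3,97]).round(1),np.median(k[:,2]).round(1))
```

```text
8.4 [512.10895748 -96.2647816   60.03895499] [-117.94858178  -17.67167133   60.03895499] [-0.44796157 21.7972152   3.6967853 ] [ 3.97143695  0.0732665  -0.18811513]
[[-0.039  0.999  0.002]
 [ 0.998  0.039 -0.046]
 [-0.046  0.    -0.999]]
yaw 0.1294531148253082 pitch down 0.04581560183329776
yel [[-194.6, -14.2, 61.3], [-186.9, -11.0, 62.4], [-180.8, -8.0, 63.3]]
-220 [-36.8 -22.1] 52.9
-200 [-35.3 -20.3] 52.2
-180 [-33.9 -15.4] 51.8
-160 [-29.6 -14.8] 50.2
-140 [-27.9 -12.4] 49.3
-120 [-25.3  -9.9] 48.4
-100 [-22.8  -7.6] 47.4
-80 [-20.3  -5.3] 46.5
-60 [-18.9 -11.4] 45.8
```

View pics/m4.png

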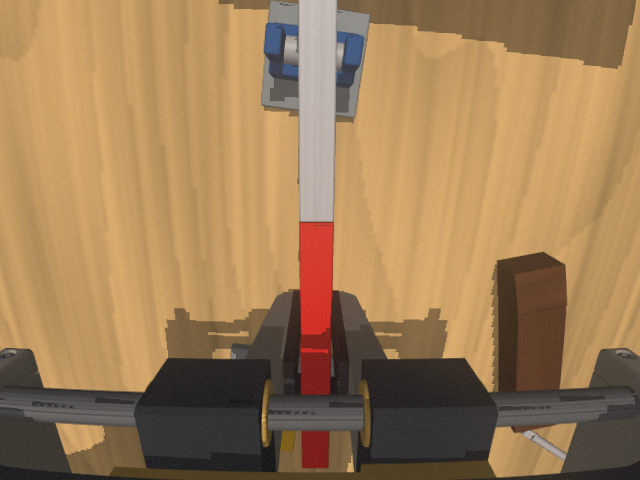

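The wrist view shows the bar at (317,250) between the cheeks, with the keeper head to its left at (285,440). The 22 N along y is bar friction, so I relax that before pressing further.

arm_command(
  series=[
    [[0, 0.001, 0], [0, 0, 0], 255],
    [[0, 0.002, 0], [0, 0, 0], 255],
    [[0, 0.002, 0], [0, 0, 0], 255],
  ],
)

```text
time: 8.82
tcp_pos: [512.5, -95.9, 60.6]
tcp_rot: [[-0.041, 0.999, 0.003], [0.998, 0.041, -0.049], [-0.049, 0.001, -0.999]]
ft_force: [-1.5, 9.6, 4.8]
finger_gap: 15.3
grip_force: 40.0
```

```bash
cat > edge.py <<'E'
from h import *
def edge():
    b=grab_frame("top");P=cloud(b).reshape(-1,3);P=P[(P[:,0]>400)&(P[:,0]<710)&(P[:,1]>40)&(P[:,1]<300)&(P[:,2]>50)&(P[:,2]<100)]
    A=np.c_[P[:,:2],np.ones(len(P))];w=np.ones(len(P),bool)
    for _ in range(6):
        x=np.linalg.lstsq(A[w],P[w,2],rcond=None)[0];w=abs(A@x-P[:,2])<2.5
    Q=P[w];xs=np.arange(430,670,20);ys=[np.percentile(Q[abs(Q[:,0]-v)<3][:,1],1) for v in xs]
    k=np.polyfit(xs,ys,1);R=cv2.minAreaRect(Q[:,:2].astype(np.float32))
    print("plane",x.round(4),"edge slope %.4f y@540 %.1f"%(k[0],np.polyval(k,540)),"rect",np.round(R[0],1),np.round(R[1],1),"lid z at edge %.1f"%(x@[540,np.polyval(k,540),1]))
    s=telemetry.get_state();print(s["time"],s["tcp_pos"].round(1),s["ft_force"].round(1),s["moment"].round(2))
edge()
E
python3 edge.py
```

```text
plane [-9.00000e-04 -2.60000e-02  8.33921e+01] edge slope -0.0953 y@540 81.3 rect [554.  177.8] [200.2 259.6] lid z at edge 80.8
8.875 [512.5 -95.9  60.5] [-1.2  9.5  4.5] [ 1.58  0.23 -0.16]
```

arm_command(
  series=[
    [[0, 0, -0.0012], [0.6, 0, 0], 255],
    [[0, 0, -0.0024], [1.1, 0, 0], 255],
    [[0, 0, -0.0036], [1.7, 0, 0], 255],
    [[0, 0, -0.0048], [2.2, 0, 0], 255],
    [[0, 0, -0.0048], [2.2, 0, 0], 255],
  ],
)

```text
time: 9.5
tcp_pos: [512.9, -96.7, 56.1]
tcp_rot: [[-0.041, 0.999, 0.004], [0.999, 0.041, -0.012], [-0.012, 0.003, -1.0]]
ft_force: [-2.4, 4.4, 8.3]
finger_gap: 15.6
grip_force: 40.0
```

arm_command(
  series=[
    [[0, 0, -0.0006], [0.3, 0, 0], 255],
    [[0, 0, -0.0012], [0.6, 0, 0], 255],
    [[0, 0, -0.0012], [0.6, 0, 0], 255],
  ],
)

```text
time: 9.88
tcp_pos: [512.9, -96.9, 55.0]
tcp_rot: [[-0.041, 0.999, 0.004], [0.999, 0.041, -0.001], [-0.002, 0.004, -1.0]]
ft_force: [-2.7, 2.5, 8.0]
finger_gap: 15.5
grip_force: 40.0
```

arm_command(
  series=[
    [[0, 0, -0.0006], [0.3, 0, 0], 255],
    [[0, 0, -0.0012], [0.6, 0, 0], 255],
    [[0, 0, -0.0012], [0.6, 0, 0], 255],
  ],
)

```text
time: 10.25
tcp_pos: [513.0, -97.1, 54.1]
tcp_rot: [[-0.041, 0.999, 0.004], [0.999, 0.041, 0.009], [0.009, 0.004, -1.0]]
ft_force: [-3.3, 2.2, 11.8]
finger_gap: 15.5
grip_force: 40.0
```

arm_command(
  series=[
    [[-0.0021, 0.0002, 0.0005], [0, 0, -0.73], 255],
    [[-0.0041, 0.0004, 0.0005], [0, 0, -1.46], 255],
    [[-0.0062, 0.0006, 0.0005], [0, 0, -2.2], 255],
    [[-0.0083, 0.0008, 0.0005], [0, 0, -2.9], 255],
    [[-0.0104, 0.001, 0.0005], [0, 0, -3.65], 255],
    [[-0.0124, 0.0012, 0.0005], [0, 0, -4.4], 255],
    [[-0.0145, 0.0014, 0.0005], [0, 0, -5.1], 255],
    [[-0.0166, 0.0016, 0.0005], [0, 0, -5.8], 255],
    [[-0.0186, 0.0017, 0.0005], [0, 0, -6.6], 255],
    [[-0.0207, 0.0019, 0.0005], [0, 0, -7.3], 255],
    [[-0.0207, 0.0019, 0.0005], [0, 0, -7.3], 255],
  ],
)

```text
time: 11.62
tcp_pos: [495.4, -96.5, 55.2]
tcp_rot: [[0.086, 0.996, 0.011], [0.996, -0.086, 0.006], [0.007, 0.011, -1.0]]
ft_force: [4.5, -5.6, 6.3]
finger_gap: 15.3
grip_force: 40.0
```

Run:
```python
from h import *
import edge
s=telemetry.get_state();R=s["tcp_rot"];print(toF(s["tcp_pos"]),"yaw",np.arctan2(R[1,0],R[0,0])-A0,"pitch",np.arcsin(-R[2,0]))
w=grab_frame("wrist")
C=cloud(w).reshape(-1,3);h=cv2.cvtColor(w["color"],cv2.COLOR_BGR2HSV).astype(int).reshape(-1,3)
P=np.c_[(C[:,:2]-F)@X,(C[:,:2]-F)@Y,C[:,2]]
y=(h[:,0]>17)&(h[:,0]<32)&(h[:,1]>190)&(C[:,2]>35)&(C[:,2]<75)&(abs(P[:,0]+190)<30)&(abs(P[:,1])<40)
if y.sum(): print("yel",np.percentile(P[y],[2,50,98],axis=0).round(1).tolist())
r=(h[:,1]>150)&((h[:,0]<8)|(h[:,0]>172))&(P[:,2]>20)&(P[:,2]<80)&(abs(P[:,1])<40)&(P[:,0]>-240)&(P[:,0]<-60)
for lo in range(-230,-60,20):
    k=P[r&(P[:,0]>=lo)&(P[:,0]<lo+20)]
    if len(k)>5: print(lo+10,np.percentile(k[:,1],[3,97]).round(1),np.median(k[:,2]).round(1))
```

```text
plane [-1.70000e-03 -4.08000e-02  8.80263e+01] edge slope -0.0701 y@540 82.6 rect [558.3 179.1] [200.  259.6] lid z at edge 83.8
11.675 [495.3 -96.5  55.2] [ 3.7 -6.   6.2] [-1.17 -0.74 -0.17]
[-119.68010659   -0.97805356   55.1759709 ] yaw 0.005154862296185225 pitch -0.006770020399771656
yel [[-194.4, -13.7, 58.9], [-184.8, 1.4, 62.3], [-176.9, 16.4, 63.5]]
-220 [-8.1  6.2] 44.4
-180 [-11.    8.2] 25.8
-160 [-8.2  6.7] 43.8
-140 [-8.2  6.7] 43.6
-120 [-8.4  6.5] 43.5
-100 [-8.2  6.8] 43.3
-80 [-8.1  6.6] 43.1
```

arm_command(
  series=[
    [[-0.001, 0.0, 0], [0, 0, 0], 255],
    [[-0.002, 0.0, 0], [0, 0, 0], 255],
    [[-0.003, 0.0, 0], [0, 0, 0], 255],
    [[-0.004, 0.0, 0], [0, 0, 0], 255],
    [[-0.004, 0.0, 0], [0, 0, 0], 255],
  ],
)

```text
time: 12.35
tcp_pos: [492.6, -96.3, 55.5]
tcp_rot: [[0.087, 0.996, 0.014], [0.996, -0.087, 0.006], [0.007, 0.013, -1.0]]
ft_force: [7.2, -2.6, 6.3]
finger_gap: 15.5
grip_force: 40.2
```

```bash
cat > barlook.py <<'E'
from h import *
import edge
s=telemetry.get_state();R=s["tcp_rot"];print(toF(s["tcp_pos"]).round(1),"yaw %.3f pitch %.3f"%(np.arctan2(R[1,0],R[0,0])-A0,np.arcsin(-R[2,0])),"gap",s["finger_gap"])
w=grab_frame("wrist")
C=cloud(w).reshape(-1,3);h=cv2.cvtColor(w["color"],cv2.COLOR_BGR2HSV).astype(int).reshape(-1,3)
P=np.c_[(C[:,:2]-F)@X,(C[:,:2]-F)@Y,C[:,2]]
y=(h[:,0]>17)&(h[:,0]<32)&(h[:,1]>190)&(C[:,2]>35)&(C[:,2]<75)&(abs(P[:,0]+190)<30)&(abs(P[:,1])<40)
if y.sum(): print("yel",np.percentile(P[y],[2,50,98],axis=0).round(1).tolist())
r=(P[:,2]>33)&(P[:,2]<58)&(abs(P[:,1])<40)&(P[:,0]>-240)&(P[:,0]<-20)&(((h[:,1]>150)&((h[:,0]<8)|(h[:,0]>172)))|(P[:,0]>-60))
for lo in range(-230,-20,20):
    k=P[r&(P[:,0]>=lo)&(P[:,0]<lo+20)]
    if len(k)>5: print(lo+10,np.percentile(k[:,1],[3,97]).round(1),np.median(k[:,2]).round(1))
E
python3 barlook.py
```

```text
plane [-9.00000e-04 -4.02000e-02  8.73213e+01] edge slope -0.0722 y@540 82.8 rect [558.8 179. ] [200.1 259.8] lid z at edge 83.5
12.4 [492.6 -96.3  55.5] [ 6.9 -1.9  6.2] [-0.65 -1.31 -0.53]
[-119.7    1.8   55.5] yaw 0.004 pitch -0.007 gap 15.67307806309199
yel [[-194.2, -13.6, 59.0], [-184.9, 3.2, 62.4], [-176.9, 19.3, 63.5]]
-220 [-3.7 10.8] 44.9
-160 [-4.8 10.1] 44.2
-140 [-5.1  9.9] 44.0
-120 [-5.4  9.3] 43.8
-100 [-5.8  9.1] 43.5
-80 [-6.1  8.5] 43.3
-60 [-6.6  8.3] 43.0
-40 [-6.8  8.2] 42.8
-20 [-7.3  7.8] 42.6
```

arm_command(
  series=[
    [[0, 0, 0.0007], [-0.3, 0, 0], 255],
    [[0, 0, 0.0014], [-0.6, 0, 0], 255],
    [[0, 0, 0.0021], [-1.0, 0, 0], 255],
    [[0, 0, 0.0028], [-1.3, 0, 0], 255],
    [[0, 0, 0.0028], [-1.3, 0, 0], 255],
  ],
)

```text
time: 13.08
tcp_pos: [492.0, -95.8, 58.1]
tcp_rot: [[0.087, 0.996, 0.012], [0.996, -0.087, -0.016], [-0.015, 0.014, -1.0]]
ft_force: [6.5, -0.5, 4.8]
finger_gap: 15.5
grip_force: 40.3
```

```bash
python3 barlook.py
```

```text
plane [-7.00000e-04 -3.28000e-02  8.51882e+01] edge slope -0.0655 y@540 81.8 rect [558.5 178.3] [200.2 259.9] lid z at edge 82.1
13.125 [492.  -95.8  58. ] [ 6.  -0.6  4.7] [-0.3  -1.15 -0.52]
[-119.3    2.4   58. ] yaw 0.004 pitch 0.015 gap 15.517806068153337
yel [[-194.1, -13.3, 61.4], [-185.6, 3.8, 62.4], [-177.4, 20.1, 63.5]]
-220 [-2.8 11.9] 49.4
-200 [-2.2  9.8] 49.8
-160 [-4.2 10.8] 47.5
-140 [-4.5 10.5] 46.9
-120 [-4.9  9.9] 46.4
-100 [-5.3  9.7] 45.7
-80 [-5.5  9.1] 45.0
-60 [-6.2  8.5] 44.2
-40 [-6.6  8.4] 43.7
-20 [-6.9  7.9] 43.3
```

arm_command(
  series=[
    [[0, 0, 0.0005], [-0.2, 0, 0], 255],
    [[0, 0, 0.001], [-0.4, 0, 0], 255],
    [[0, 0, 0.001], [-0.4, 0, 0], 255],
  ],
)

```text
time: 13.55
tcp_pos: [491.7, -95.7, 58.9]
tcp_rot: [[0.087, 0.996, 0.012], [0.996, -0.087, -0.023], [-0.021, 0.014, -1.0]]
ft_force: [6.7, -0.4, 3.9]
finger_gap: 15.5
grip_force: 40.3
```

arm_command(
  series=[
    [[0.001, 0, 0.0005], [-0.2, 0, 0], 255],
    [[0.001, 0, 0.001], [-0.5, 0, 0], 255],
    [[0.001, 0, 0.001], [-0.5, 0, 0], 255],
  ],
)

```text
time: 13.92
tcp_pos: [491.9, -95.5, 59.2]
tcp_rot: [[0.086, 0.996, 0.01], [0.996, -0.086, -0.031], [-0.03, 0.013, -0.999]]
ft_force: [7.6, -0.7, -2.3]
finger_gap: 15.3
grip_force: 40.3
```

arm_command(
  series=[
    [[0.001, 0, -0.0002], [0, 0, 0], 255],
    [[0.001, 0, -0.0002], [0, 0, 0], 150],
    [[0.001, 0, -0.0002], [0, 0, 0], 150],
    [[0.001, 0, -0.0002], [0, 0, 0], 150],
    [[0.001, 0, 0.02], [0, 0, 0], 100],
    [[0.001, 0, 0.06], [0, 0, 0], 80],
    [[0.001, 0, 0.08], [0, 0, 0], 80],
  ],
)

```text
time: 14.8
tcp_pos: [490.5, -95.0, 139.9]
tcp_rot: [[0.086, 0.996, 0.006], [0.996, -0.086, -0.03], [-0.03, 0.009, -1.0]]
ft_force: [-0.3, -0.4, 0.3]
finger_gap: 62.6
grip_force: 0.0
```

```bash
python3 barlook.py
python3 - <<'E'
from h import *
print(telemetry.get_state()["tcp_rot"].round(4))
w=grab_frame("wrist");t=grab_frame("top");import pickle;pickle.dump((w,t),open("f2.pkl","wb"))
cv2.imwrite("pics/m5.png",np.hstack([cv2.resize(t["color"],(400,300)),cv2.resize(w["color"],(400,300))]))
C=cloud(w).reshape(-1,3);P=C[(C[:,2]>17)&(C[:,2]<32)&(C[:,0]>590)&(C[:,0]<710)&(C[:,1]>-210)&(C[:,1]<-60)]
if len(P)>50: r=cv2.minAreaRect(P[:,:2].astype(np.float32));print("wrist shim",r)
E
```

```text
plane [-7.00000e-04 -3.06000e-02  8.44138e+01] edge slope -0.0648 y@540 81.6 rect [558.6 178.2] [200.3 259.7] lid z at edge 81.6
14.85 [491.5 -95.2 141.6] [ 0.8 -0.3  1.9] [-0.02 -0.1   0.03]
[-118.8    2.9  141.6] yaw 0.005 pitch 0.030 gap 62.91825146612572
yel [[-194.4, -13.3, 43.0], [-184.7, 6.2, 62.2], [-177.2, 23.6, 63.5]]
-220 [-3.3 11.9] 51.4
-200 [-3.2 11.9] 51.0
-180 [-3.6 11.6] 49.7
-160 [-4.2 10.8] 49.1
-140 [-4.6 10.6] 48.2
-120 [-5.   9.9] 47.4
-100 [-5.1  9.8] 46.6
-80 [-5.5  9.1] 45.8
-60 [-6.4  9. ] 44.8
-40 [-6.5  8.3] 44.1
-20 [-7.1  8.3] 43.5
[[ 0.0858  0.9963  0.0082]
 [ 0.9959 -0.0855 -0.0308]
 [-0.03    0.0108 -0.9995]]
wrist shim ((652.2236938476562, -134.27874755859375), (31.55740737915039, 121.21662139892578), 13.020776748657227)
```

View pics/m5.png

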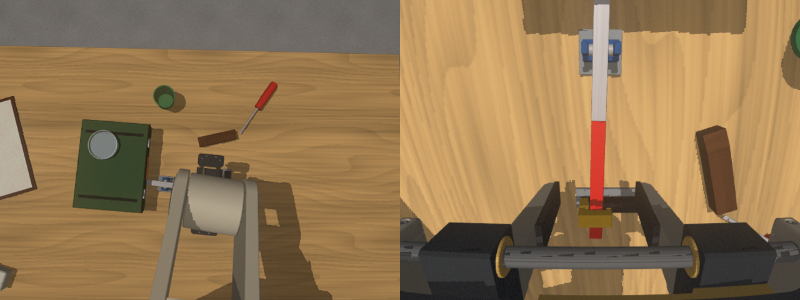

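The wrist view shows the bar caught under the yellow hold-down at (595,215). The top view shows the case raised, with the edge about 31 mm up. The case has turned about 1.7° from the swing. Next I work out the shim pick.

Run:
```python
from h import *
from scipy.spatial.transform import Rotation as Ro
s=telemetry.get_state();R=s["tcp_rot"];p=s["tcp_pos"]
def tool(a): a=np.radians(a);x=np.array([np.cos(a),np.sin(a),0]);z=np.array([0,0,-1.]);return np.c_[x,np.cross(z,x),z]
for a in(103,86.3): print(a,Ro.from_matrix(tool(a)@R.T).as_rotvec(degrees=True).round(2))
print("rel",Ro.from_matrix(tool(86.3)@tool(103).T).as_rotvec(degrees=True),p)
u=np.array([np.cos(np.radians(103)),np.sin(np.radians(103))]);g=np.array([650,-136.5])-25*u;print("grip",g,g-p[:2],24-p[2])
```

```text
103 [ 1.67  0.54 17.92]
86.3 [1.73 0.29 1.22]
rel [  0.    0.  -16.7] [489.8926612  -94.93770644 137.98846474]
grip [ 655.62377636 -160.85925162] [165.73111515 -65.92154518] -113.98846474158782
```

arm_command(
  series=[
    [[0.055, -0.022, 0.0], [0.6, 0.2, 6], 80],
    [[0.11, -0.044, 0.0], [1.1, 0.4, 12], 80],
    [[0.165, -0.066, -0.01], [1.7, 0.5, 17.9], 80],
    [[0.166, -0.066, -0.04], [1.7, 0.5, 17.9], 80],
    [[0.166, -0.066, -0.04], [1.7, 0.5, 17.9], 80],
    [[0.166, -0.066, -0.04], [1.7, 0.5, 17.9], 80],
  ],
)

```text
time: 15.75
tcp_pos: [655.3, -160.7, 97.9]
tcp_rot: [[-0.225, 0.974, -0.001], [0.974, 0.225, 0.001], [0.001, -0.001, -1.0]]
ft_force: [0.1, 0.4, -0.9]
finger_gap: 63.2
grip_force: 0.0
```

Run:
```python
from h import *
w=grab_frame("wrist");s=telemetry.get_state();print(s["tcp_pos"],s["tcp_rot"].round(3))
C=cloud(w);P=C.reshape(-1,3)
P=P[(P[:,2]>17)&(P[:,2]<32)&(P[:,0]>600)&(P[:,0]<700)&(P[:,1]>-220)&(P[:,1]<-60)]
r=cv2.minAreaRect(P[:,:2].astype(np.float32));print(len(P),r,cv2.boxPoints(r))
cv2.imwrite("pics/x1.png",w["color"])
```

```text
[ 655.86865113 -160.74171244   98.78314276] [[-0.225  0.974  0.001]
 [ 0.974  0.225  0.001]
 [ 0.001  0.001 -1.   ]]
8524 ((656.2554321289062, -149.77890014648438), (30.609651565551758, 151.13262939453125), 13.632683753967285) [[ 623.57104  -79.94883]
 [ 659.1925  -226.82356]
 [ 688.9398  -219.60898]
 [ 653.31836  -72.73424]]
```

arm_command(
  series=[
    [[0.001, 0, -0.04], [0, 0, 0], 80],
    [[0.001, 0, -0.065], [0, 0, 0], 80],
    [[0.001, 0, -0.0742], [0, 0, 0], 80],
    [[0.001, 0, -0.0742], [0, 0, 0], 80],
    [[0.001, 0, -0.0742], [0, 0, 0], 255],
    [[0.001, 0, -0.0742], [0, 0, 0], 255],
    [[0.001, 0, -0.0742], [0, 0, 0], 255],
    [[0.001, 0, -0.0742], [0, 0, 0], 255],
    [[0.001, 0, -0.0742], [0, 0, 0], 255],
    [[0.001, 0, -0.06], [0, 0, 0], 255],
    [[0.001, 0, -0.06], [0, 0, 0], 255],
  ],
  newtons=25,
)

```text
time: 17.18
tcp_pos: [658.1, -161.2, 39.8]
tcp_rot: [[-0.225, 0.974, 0.003], [0.974, 0.225, 0.0], [-0.0, 0.003, -1.0]]
ft_force: [0.2, -0.1, -1.2]
finger_gap: 29.9
grip_force: 25.0
```

arm_command(
  series=[
    [[-0.017, 0.032, 0], [0, 0, -5], 255],
    [[-0.034, 0.065, 0], [0, 0, -10], 255],
    [[-0.051, 0.1, 0], [0, 0, -14], 255],
    [[-0.068, 0.1294, 0], [0, 0, -16.7], 255],
    [[-0.068, 0.1294, 0], [0, 0, -16.7], 255],
    [[-0.068, 0.1294, -0.012], [0, 0, -16.7], 255],
    [[-0.068, 0.1294, -0.015], [0, 0, -16.7], 255],
    [[-0.068, 0.1294, -0.015], [0, 0, -16.7], 255],
  ],
)

```text
time: 18.18
tcp_pos: [590.0, -32.2, 24.3]
tcp_rot: [[0.066, 0.998, 0.001], [0.998, -0.066, 0.001], [0.001, 0.001, -1.0]]
ft_force: [-4.5, 4.3, 19.5]
finger_gap: 30.0
grip_force: 25.0
```

```bash
python3 edge.py
python3 - <<'E'
from h import *
w=grab_frame("wrist");t=grab_frame("top");s=telemetry.get_state();R=s["tcp_rot"];print(s["tcp_pos"],np.degrees(np.arctan2(R[1,0],R[0,0])))
for f in(w,t):
    P=cloud(f).reshape(-1,3)
    q=P[(P[:,2]>15)&(P[:,2]<30)&(P[:,0]>560)&(P[:,0]<640)&(P[:,1]>-20)&(P[:,1]<75)]
    if len(q)<50: continue
    r=cv2.minAreaRect(q[:,:2].astype(np.float32));print("shim",r[0],r[1],r[2],cv2.boxPoints(r).round(1).tolist())
    for x in (540,570,600,630,650):
        k=P[(abs(P[:,0]-x)<4)&(P[:,1]>50)&(P[:,1]<110)&(P[:,2]>74)&(P[:,2]<90)]
        if len(k)>3: print(x,"lid edge y",np.percentile(k[:,1],1).round(1))
cv2.imwrite("pics/m6.png",np.hstack([cv2.resize(t["color"],(400,300)),cv2.resize(w["color"],(400,300))]))
E
```

```text
plane [-7.00000e-04 -3.10000e-02  8.45263e+01] edge slope -0.2219 y@540 99.1 rect [558.6 178.5] [199.6 259.9] lid z at edge 81.1
18.225 [590.  -32.2  24.3] [-5.4  3.  19.2] [0.61 0.95 0.02]
[590.03014581 -32.17925773  24.33317446] 86.22066775784211
shim (586.112060546875, 16.8555908203125) (76.80641174316406, 43.824615478515625) 85.97099304199219 [[561.5999755859375, -19.899999618530273], [605.2999877929688, -23.0], [610.7000122070312, 53.599998474121094], [567.0, 56.70000076293945]]
540 lid edge y 82.0
570 lid edge y 79.9
600 lid edge y 78.0
630 lid edge y 72.2
650 lid edge y 74.7
```

View pics/m6.png

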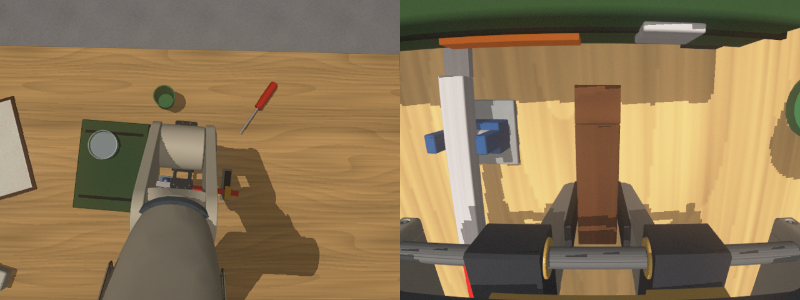

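The wrist view shows the shim square to the case edge, nose at about (597,88), with a clear lane right of the bar. The 19 N vertical force is table contact, so I ease up and slide it in.

arm_command(
  series=[
    [[0, 0, 0.0008], [0, 0, 0], 255],
    [[0.0005, 0.008, 0.0008], [0, 0, 0], 255],
    [[0.001, 0.016, 0.0008], [0, 0, 0], 255],
    [[0.0016, 0.024, 0.0008], [0, 0, 0], 255],
    [[0.0021, 0.032, 0.0008], [0, 0, 0], 255],
    [[0.0026, 0.04, 0.0008], [0, 0, 0], 255],
    [[0.0031, 0.047, 0.0008], [0, 0, 0], 255],
    [[0.0033, 0.05, 0.0008], [0, 0, 0], 255],
    [[0.0033, 0.05, 0.0008], [0, 0, 0], 255],
  ],
)

```text
time: 19.45
tcp_pos: [593.9, 17.3, 24.4]
tcp_rot: [[0.065, 0.998, 0.003], [0.998, -0.065, -0.0], [-0.0, 0.003, -1.0]]
ft_force: [0.5, -2.1, 8.2]
finger_gap: 29.9
grip_force: 25.0
```

Nose is now about 10 mm short of the rail. I continue slowly by feel.

arm_command(
  series=[
    [[0.0001, 0.0015, 0.0003], [0, 0, 0], 255],
    [[0.0002, 0.003, 0.0003], [0, 0, 0], 255],
    [[0.0003, 0.0045, 0.0003], [0, 0, 0], 255],
    [[0.0003, 0.0055, 0.0003], [0, 0, 0], 255],
    [[0.0003, 0.0055, 0.0003], [0, 0, 0], 255],
  ],
)

```text
time: 20.08
tcp_pos: [592.9, 24.1, 24.4]
tcp_rot: [[0.065, 0.998, 0.001], [0.998, -0.065, 0.0], [0.001, 0.001, -1.0]]
ft_force: [0.4, -2.2, 2.0]
finger_gap: 29.8
grip_force: 25.0
```

arm_command(
  series=[
    [[0.0001, 0.001, 0], [0, 0, 0], 255],
    [[0.0001, 0.002, 0], [0, 0, 0], 255],
    [[0.0001, 0.002, 0], [0, 0, 0], 255],
  ],
)

```text
time: 20.45
tcp_pos: [592.7, 26.1, 24.4]
tcp_rot: [[0.065, 0.998, 0.001], [0.998, -0.065, 0.001], [0.001, 0.0, -1.0]]
ft_force: [-0.8, -0.9, 2.0]
finger_gap: 29.6
grip_force: 25.0
```

arm_command(
  series=[
    [[0.0001, 0.001, 0], [0, 0, 0], 255],
    [[0.0001, 0.002, 0], [0, 0, 0], 255],
    [[0.0001, 0.002, 0], [0, 0, 0], 255],
  ],
)

```text
time: 20.82
tcp_pos: [592.9, 28.1, 24.4]
tcp_rot: [[0.065, 0.998, 0.001], [0.998, -0.065, 0.001], [0.001, 0.001, -1.0]]
ft_force: [-0.1, 0.2, 1.2]
finger_gap: 29.8
grip_force: 25.0
```

arm_command(
  series=[
    [[0.0001, 0.0007, 0], [0, 0, 0], 255],
    [[0.0001, 0.0015, 0], [0, 0, 0], 255],
    [[0.0001, 0.0015, 0], [0, 0, 0], 255],
  ],
)

```text
time: 21.2
tcp_pos: [593.1, 29.5, 24.4]
tcp_rot: [[0.065, 0.998, 0.001], [0.998, -0.065, 0.001], [0.001, 0.001, -1.0]]
ft_force: [-0.1, 0.1, -1.3]
finger_gap: 29.8
grip_force: 25.0
```

arm_command(
  series=[
    [[0.0001, 0.0007, 0], [0, 0, 0], 255],
    [[0.0001, 0.0015, 0], [0, 0, 0], 255],
    [[0.0001, 0.0015, 0], [0, 0, 0], 255],
  ],
)

```text
time: 21.58
tcp_pos: [593.1, 29.9, 24.4]
tcp_rot: [[0.065, 0.998, 0.001], [0.998, -0.065, -0.001], [-0.001, 0.001, -1.0]]
ft_force: [-0.5, -7.5, 0.7]
finger_gap: 29.7
grip_force: 25.0
```

arm_command(
  series=[
    [[0.0001, 0.0007, 0], [0, 0, 0], 255],
    [[0.0001, 0.0012, 0], [0, 0, 0], 255],
    [[0.0001, 0.0012, 0], [0, 0, 0], 255],
  ],
)

```text
time: 21.95
tcp_pos: [593.2, 30.2, 24.5]
tcp_rot: [[0.064, 0.998, 0.001], [0.998, -0.064, -0.002], [-0.002, 0.001, -1.0]]
ft_force: [0.4, -13.4, 0.5]
finger_gap: 30.2
grip_force: 25.0
```

Contact with the rail at y = 30. I relax the push, release and lift off.

arm_command(
  series=[
    [[0, -0.0018, 0], [0, 0, 0], 255],
    [[0, -0.0018, 0], [0, 0, 0], 110],
    [[0, -0.0018, 0], [0, 0, 0], 110],
    [[0, -0.0018, 0], [0, 0, 0], 110],
    [[0, -0.0018, 0], [0, 0, 0], 110],
    [[0, -0.004, 0.03], [0, 0, 0], 110],
    [[0, -0.03, 0.08], [0, 0, 0], 110],
    [[-0.03, -0.08, 0.1], [0, 0, 0], 110],
    [[-0.06, -0.125, 0.1], [0, 0, 0], 110],
    [[-0.097, -0.128, 0.1], [0, 0, 0], 110],
    [[-0.097, -0.128, 0.1], [0, 0, 0], 110],
    [[-0.097, -0.128, 0.1], [0, 0, 0], 110],
  ],
)

```text
time: 23.45
tcp_pos: [497.4, -95.9, 124.9]
tcp_rot: [[0.065, 0.998, 0.003], [0.998, -0.065, 0.0], [0.0, 0.003, -1.0]]
ft_force: [0.3, -0.1, 1.2]
finger_gap: 52.0
grip_force: 0.0
```

```bash
python3 barlook.py
python3 - <<'E'
from h import *
from scipy.spatial.transform import Rotation as Ro
w=grab_frame("wrist");P=cloud(w).reshape(-1,3)
q=P[(P[:,2]>18)&(P[:,2]<30)&(P[:,0]>565)&(P[:,0]<630)&(P[:,1]>-20)&(P[:,1]<70)]
if len(q)>50: r=cv2.minAreaRect(q[:,:2].astype(np.float32));print("shim",r,cv2.boxPoints(r).round(1).tolist())
cv2.imwrite("pics/m7.png",w["color"])
E
```

```text
plane [-8.00000e-04 -2.99000e-02  8.43803e+01] edge slope -0.0653 y@540 81.9 rect [558.7 178.3] [200.4 259.6] lid z at edge 81.5
23.5 [497.7 -95.7 124.8] [-0.3  0.8 -0.2] [-0.   -0.08 -0.08]
[-118.7   -3.3  124.8] yaw 0.026 pitch -0.000 gap 52.30906821596966
yel [[-193.7, -12.9, 38.2], [-183.9, 6.2, 62.3], [-176.8, 23.6, 63.6]]
-220 [-2.8 12.2] 51.2
-200 [-2.7 11.5] 51.1
-180 [-3.5 11.7] 49.5
-160 [-4.  10.5] 49.2
-140 [-4.5 10.5] 48.3
-120 [-4.8 10.1] 47.5
-100 [-5.2  9.6] 46.6
-80 [-5.7  9.1] 45.8
-60 [-6.2  9. ] 44.8
-40 [-6.6  8.5] 44.1
-20 [-7.   8.3] 43.5
shim ((592.8201904296875, 33.54220962524414), (74.12290954589844, 31.193077087402344), 86.37580108642578) [[574.9000244140625, -2.5], [606.0, -4.400000095367432], [610.7000122070312, 69.5], [579.5999755859375, 71.5]]
```

View pics/m7.png

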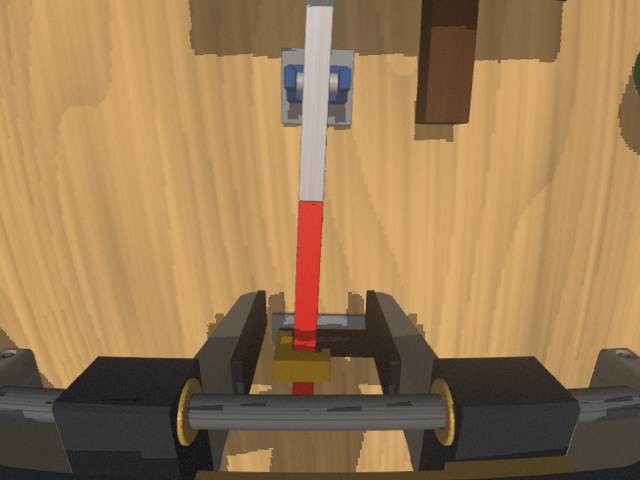

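The wrist view shows the bar still caught behind the lip, with the hold-down at (302,362), and the shim at (448,60) square under the edge. Next I regrip the bar.

arm_command(
  series=[
    [[-0.0057, 0.0003, -0.02], [-2.2, 0, -2.7], 110],
    [[-0.0057, 0.0003, -0.05], [-2.2, 0, -2.7], 110],
    [[-0.0057, 0.0003, -0.0655], [-2.2, 0, -2.7], 110],
    [[-0.0057, 0.0003, -0.0655], [-2.2, 0, -2.7], 110],
    [[-0.0057, 0.0003, -0.0655], [-2.2, 0, -2.7], 255],
    [[-0.0057, 0.0003, -0.0655], [-2.2, 0, -2.7], 255],
    [[-0.0057, 0.0003, -0.0655], [-2.2, 0, -2.7], 255],
    [[-0.0057, 0.0003, -0.0655], [-2.2, 0, -2.7], 255],
    [[-0.0057, 0.0003, -0.0655], [-2.2, 0, -2.7], 255],
    [[-0.0057, 0.0003, -0.0655], [-2.2, 0, -2.7], 255],
  ],
  newtons=40,
)

```text
time: 24.85
tcp_pos: [491.7, -95.8, 59.5]
tcp_rot: [[0.112, 0.994, 0.002], [0.993, -0.112, -0.038], [-0.038, 0.006, -0.999]]
ft_force: [2.4, -0.2, 3.5]
finger_gap: 15.3
grip_force: 40.0
```

arm_command(
  series=[
    [[0, 0, -0.001], [0.5, 0, 0], 255],
    [[0, 0, -0.002], [0.9, 0, 0], 255],
    [[0, 0, -0.003], [1.4, 0, 0], 255],
    [[0, 0, -0.0044], [2.0, 0, 0], 255],
    [[0, 0, -0.0044], [2.0, 0, 0], 255],
  ],
)

```text
time: 25.48
tcp_pos: [491.5, -96.5, 55.2]
tcp_rot: [[0.112, 0.994, 0.002], [0.994, -0.112, -0.004], [-0.004, 0.002, -1.0]]
ft_force: [1.0, -5.4, 8.2]
finger_gap: 15.2
grip_force: 40.0
```

```bash
python3 barlook.py
```

```text
plane [-1.70000e-03 -4.25000e-02  8.83505e+01] edge slope -0.0658 y@540 82.6 rect [558.9 179. ] [199.7 259.6] lid z at edge 83.9
25.525 [491.5 -96.5  55.3] [ 1.8 -5.6  8.8] [-1.06 -0.28 -0.09]
[-120.     2.8   55.3] yaw -0.021 pitch 0.004 gap 15.373784650185337
yel [[-194.1, -12.6, 59.6], [-184.9, 4.8, 62.4], [-177.0, 22.1, 63.4]]
-220 [-1.6 12.9] 43.9
-160 [-3.2 11.6] 43.5
-140 [-3.8 11.3] 43.3
-120 [-4.4 10.6] 43.2
-100 [-4.8 10.1] 43.1
-80 [-5.3  9.4] 43.0
-60 [-6.   8.9] 42.7
-40 [-6.5  8.5] 42.6
-20 [-6.8  8.4] 42.4
```

arm_command(
  series=[
    [[0.002, -0.0002, 0], [0, 0, 0.5], 255],
    [[0.004, -0.0004, 0], [0, 0, 1.0], 255],
    [[0.006, -0.0005, 0], [0, 0, 1.6], 255],
    [[0.008, -0.0007, 0], [0, 0, 2.2], 255],
    [[0.01, -0.0009, 0], [0, 0, 2.8], 255],
    [[0.012, -0.0011, 0], [0, 0, 3.5], 255],
    [[0.014, -0.0012, 0], [0, 0, 4.2], 255],
    [[0.016, -0.0014, 0], [0, 0, 5.0], 255],
    [[0.018, -0.0016, 0], [0, 0, 5.8], 255],
    [[0.02, -0.0018, 0], [0, 0, 6.7], 255],
    [[0.0224, -0.002, 0], [0, 0, 7.6], 255],
    [[0.0224, -0.002, 0], [0, 0, 7.6], 255],
  ],
)

```text
time: 27.08
tcp_pos: [510.5, -97.2, 54.5]
tcp_rot: [[-0.021, 1.0, -0.005], [1.0, 0.021, -0.002], [-0.002, -0.005, -1.0]]
ft_force: [-5.8, 1.1, 12.7]
finger_gap: 15.2
grip_force: 40.0
```

```bash
python3 barlook.py
```

```text
plane [-2.40000e-03 -4.45000e-02  8.93504e+01] edge slope -0.0950 y@540 82.1 rect [553.7 178.7] [200.  259.6] lid z at edge 84.4
27.125 [510.5 -97.2  54.5] [-6.7 -0.3 11.7] [0.12 1.19 0.07]
[-119.   -16.1   54.5] yaw 0.112 pitch 0.002 gap 15.260124452467434
yel [[-194.4, -14.1, 59.1], [-184.4, -9.8, 62.3], [-176.8, -5.4, 63.3]]
-220 [-34.2 -19.4] 42.4
-200 [-32.8 -17.9] 42.4
-160 [-27.8 -12.8] 42.4
-140 [-25.7 -10.6] 42.4
-120 [-23.4  -8.2] 42.5
-100 [-21.1  -6. ] 42.4
-80 [-18.7  -3.9] 42.3
-60 [-16.   -0.8] 42.3
-40 [-14.2   1.1] 42.3
-20 [-12.5   2.8] 42.3
```

arm_command(
  series=[
    [[0, 0.0003, 0.0012], [-0.57, 0, 0], 255],
    [[0, 0.0005, 0.0024], [-1.15, 0, 0], 255],
    [[0, 0.0008, 0.0036], [-1.7, 0, 0], 255],
    [[0, 0.0011, 0.0048], [-2.3, 0, 0], 255],
    [[0, 0.0015, 0.006], [-2.9, 0, 0], 255],
    [[0, 0.0018, 0.0072], [-3.4, 0, 0], 255],
    [[0, 0.0022, 0.0084], [-4.0, 0, 0], 255],
    [[0, 0.0026, 0.0096], [-4.6, 0, 0], 255],
    [[0, 0.003, 0.0108], [-5.2, 0, 0], 255],
    [[0, 0.0034, 0.012], [-5.7, 0, 0], 255],
    [[0, 0.0034, 0.012], [-5.7, 0, 0], 255],
  ],
)

```text
time: 28.55
tcp_pos: [511.8, -94.2, 66.5]
tcp_rot: [[-0.022, 1.0, -0.002], [0.994, 0.022, -0.103], [-0.103, -0.004, -0.995]]
ft_force: [-2.0, -0.9, 6.2]
finger_gap: 15.6
grip_force: 40.1
```

```bash
python3 edge.py
python3 - <<'E'
from h import *
w=grab_frame("wrist");P=cloud(w).reshape(-1,3)
q=P[(P[:,2]>18)&(P[:,2]<30)&(P[:,0]>565)&(P[:,0]<630)&(P[:,1]>-20)&(P[:,1]<62)]
r=cv2.minAreaRect(q[:,:2].astype(np.float32));print("shim",len(q),r,cv2.boxPoints(r).round(1).tolist())
cv2.imwrite("pics/x8.png",w["color"])
E
```

```text
plane [-1.00000e-04 -1.20000e-02  7.90206e+01] edge slope -0.1012 y@540 80.4 rect [553.1 177. ] [199.9 259.6] lid z at edge 78.0
28.6 [511.7 -94.2  66.5] [-2.3 -0.9  5.1] [-0.16  0.36  0.23]
shim 8992 ((591.2955322265625, 23.31405258178711), (58.885826110839844, 31.43022918701172), 89.70138549804688) [[575.4000244140625, -6.0], [606.9000244140625, -6.199999809265137], [607.2000122070312, 52.70000076293945], [575.7000122070312, 52.79999923706055]]
```

```bash
cat > shim.py <<'E'
from h import *
def shim():
    w=grab_frame("wrist");P=cloud(w).reshape(-1,3)
    q=P[(P[:,2]>18)&(P[:,2]<30)&(P[:,0]>550)&(P[:,0]<640)&(P[:,1]>-30)&(P[:,1]<75)]
    ys=np.arange(-10,70,6);o=[]
    for y in ys:
        k=q[abs(q[:,1]-y)<3]
        if len(k)>80: o.append((y,*np.percentile(k[:,0],[1.5,98.5])))
    o=np.array(o);print(o.round(1).tolist())
    o=o[abs(o[:,2]-o[:,1]-30.5)<1.5]
    k=np.polyfit(o[:,0],(o[:,1]+o[:,2])/2,1);print("shim heading %.2f"%(90-np.degrees(np.arctan(k[0]))),"x at y=0: %.1f"%k[1],"tail y %.1f"%np.percentile(q[abs(q[:,0]-592)<8][:,1],1))
shim()
E
python3 shim.py; python3 edge.py
```

```text
[[-4.0, 576.0, 605.4], [2.0, 576.2, 605.6], [8.0, 576.1, 605.5], [14.0, 576.2, 605.7], [20.0, 576.2, 605.7], [26.0, 576.3, 605.8], [32.0, 576.4, 605.6], [38.0, 576.4, 605.9], [44.0, 576.4, 605.8], [50.0, 576.3, 606.1]]
shim heading 89.55 x at y=0: 590.8 tail y -5.2
plane [ 6.00000e-04 -1.19000e-02  7.86275e+01] edge slope -0.1026 y@540 80.4 rect [553.1 176.9] [200.  259.4] lid z at edge 78.0
28.75 [511.7 -94.2  66.4] [-1.6 -1.2  6.2] [-0.14  0.37  0.26]
```

arm_command(
  series=[
    [[0, -0.0006, -0.002], [1.0, 0, 0], 255],
    [[0, -0.0013, -0.004], [2.0, 0, 0], 255],
    [[0, -0.0018, -0.006], [2.9, 0, 0], 255],
    [[0, -0.0024, -0.008], [3.9, 0, 0], 255],
    [[0, -0.0029, -0.01], [4.9, 0, 0], 255],
    [[0, -0.0034, -0.0118], [5.8, 0, 0], 255],
    [[0, -0.0034, -0.0118], [5.8, 0, 0], 255],
  ],
)

```text
time: 29.62
tcp_pos: [511.2, -97.2, 54.6]
tcp_rot: [[-0.02, 1.0, -0.003], [1.0, 0.02, 0.0], [0.0, -0.003, -1.0]]
ft_force: [-4.1, 1.5, 9.5]
finger_gap: 15.6
grip_force: 40.1
```

arm_command(
  series=[
    [[-0.0017, 0.0002, 0], [0, 0, 0], 255],
    [[-0.0034, 0.0003, 0], [0, 0, 0], 255],
    [[-0.005, 0.0005, 0], [0, 0, -0.3], 255],
    [[-0.0075, 0.0007, 0], [0, 0, -1.0], 255],
    [[-0.01, 0.0009, 0], [0, 0, -1.9], 255],
    [[-0.0125, 0.0011, 0], [0, 0, -2.8], 255],
    [[-0.015, 0.0013, 0], [0, 0, -3.8], 255],
    [[-0.0175, 0.0016, 0], [0, 0, -4.7], 255],
    [[-0.02, 0.0018, 0], [0, 0, -5.7], 255],
    [[-0.0224, 0.002, 0], [0, 0, -6.6], 255],
    [[-0.0224, 0.002, 0], [0, 0, -6.6], 255],
  ],
)

```text
time: 31.0
tcp_pos: [492.7, -96.4, 55.8]
tcp_rot: [[0.095, 0.995, 0.005], [0.995, -0.095, -0.002], [-0.002, 0.005, -1.0]]
ft_force: [5.1, -3.3, 6.8]
finger_gap: 15.2
grip_force: 40.0
```

```bash
python3 barlook.py
```

```text
plane [-1.1000e-03 -4.0700e-02  8.7514e+01] edge slope -0.0664 y@540 82.5 rect [558.2 178.8] [200.3 259.8] lid z at edge 83.6
31.05 [492.8 -96.4  55.8] [ 3.9 -4.2  8.8] [-0.78 -0.85 -0.22]
[-119.8    1.6   55.8] yaw -0.004 pitch 0.002 gap 15.111834451390308
yel [[-194.3, -13.5, 59.9], [-185.1, 3.5, 62.4], [-176.9, 19.8, 63.4]]
-220 [-3.9 10.9] 44.9
-160 [-5.1  9.9] 44.2
-140 [-5.   9.7] 43.9
-120 [-5.4  9.3] 43.8
-100 [-5.8  9.1] 43.5
-80 [-6.   8.7] 43.2
-60 [-6.6  8.3] 43.0
-40 [-6.9  8.1] 42.8
-20 [-7.2  7.8] 42.6
```

arm_command(
  series=[
    [[0, 0, 0.0007], [-0.3, 0, 0], 255],
    [[0, 0, 0.0014], [-0.6, 0, 0], 255],
    [[0, 0, 0.0021], [-1.0, 0, 0], 255],
    [[0, 0, 0.0028], [-1.3, 0, 0], 255],
    [[0.0005, 0, 0.0035], [-1.6, 0, 0], 255],
    [[0.001, 0, 0.0041], [-1.9, 0, 0], 255],
    [[0.001, 0, 0.0041], [-1.9, 0, 0], 255],
  ],
)

```text
time: 31.98
tcp_pos: [492.3, -95.7, 59.2]
tcp_rot: [[0.094, 0.996, 0.002], [0.995, -0.094, -0.035], [-0.034, 0.005, -0.999]]
ft_force: [4.8, -1.2, 5.2]
finger_gap: 15.2
grip_force: 40.1
```

arm_command(
  series=[
    [[0.0005, 0, 0.0006], [-0.3, 0, 0], 255],
    [[0.0005, 0, 0.0006], [-0.3, 0, 0], 255],
  ],
)

```text
time: 32.22
tcp_pos: [492.4, -95.6, 59.4]
tcp_rot: [[0.094, 0.996, 0.001], [0.995, -0.094, -0.04], [-0.04, 0.005, -0.999]]
ft_force: [4.5, -0.6, 2.2]
finger_gap: 15.5
grip_force: 40.1
```

arm_command(
  series=[
    [[0, 0, 0], [0, 0, 0], 120],
    [[0, 0, 0], [0, 0, 0], 120],
    [[0, 0, 0], [0, 0, 0], 120],
    [[0, 0, 0.03], [0, 0, 0], 110],
    [[0, 0, 0.075], [2.3, 0, 4.9], 110],
    [[0.04, 0.03, 0.075], [2.3, 0, 4.9], 110],
    [[0.08, 0.07, 0.075], [2.3, 0, 4.9], 110],
    [[0.0986, 0.09, 0.065], [2.3, 0, 4.9], 110],
    [[0.0986, 0.09, 0.065], [2.3, 0, 4.9], 110],
    [[0.0986, 0.09, 0.065], [2.3, 0, 4.9], 110],
  ],
)

```text
time: 33.48
tcp_pos: [589.6, -6.0, 124.1]
tcp_rot: [[0.009, 1.0, 0.0], [1.0, -0.009, 0.0], [0.0, 0.0, -1.0]]
ft_force: [-0.6, -0.3, -0.0]
finger_gap: 52.1
grip_force: 0.0
```

```bash
python3 shim.py
python3 - <<'E'
from h import *
s=telemetry.get_state();R=s["tcp_rot"];print(s["time"],s["tcp_pos"],np.degrees(np.arctan2(R[1,0],R[0,0])),R[:,2].round(3),s["finger_gap"])
w=grab_frame("wrist");P=cloud(w).reshape(-1,3);Q=np.c_[(P[:,:2]-F)@X,(P[:,:2]-F)@Y,P[:,2]]
for lo in (-90,-70,-50,-30,0):
    k=Q[(abs(Q[:,0]-lo)<6)&(abs(Q[:,1])<30)&(Q[:,2]>34)&(Q[:,2]<60)]
    if len(k)>10: print("bar",lo,np.percentile(k[:,1],[3,97]).round(1),np.median(k[:,2]).round(1))
b=grab_frame("top");P=cloud(b).reshape(-1,3);P=P[(P[:,0]>400)&(P[:,0]<560)&(P[:,1]>110)&(P[:,1]<300)&(P[:,2]>60)&(P[:,2]<90)]
A=np.c_[P[:,:2],np.ones(len(P))];print(np.linalg.lstsq(A,P[:,2],rcond=None)[0])
E
```

```text
[[-4.0, 576.6, 605.6], [2.0, 576.7, 605.5], [8.0, 576.8, 606.1], [14.0, 577.0, 606.2], [20.0, 577.1, 606.1], [26.0, 576.9, 606.0], [32.0, 576.6, 605.9], [38.0, 576.8, 605.9], [44.0, 576.9, 606.6], [50.0, 577.1, 606.5], [56.0, 577.2, 606.4], [62.0, 577.3, 606.4], [68.0, 577.5, 606.3]]
shim heading 89.45 x at y=0: 591.2 tail y -4.6
33.525 [589.66864347  -6.30240792 124.38497797] 89.45694514902154 [ 0.001  0.    -1.   ] 52.34244122078081
bar -90 [-6.7  8.7] 46.2
bar -70 [-6.6  8.3] 45.2
bar -50 [-7.2  8. ] 44.5
bar -30 [-7.6  7.3] 43.7
bar 0 [-20.8  18. ] 42.9
[-3.17131152e-03 -3.25484678e-02  8.60724020e+01]
```

The bar is caught again. The shim's nose is already where the rail will end up, but its heading is 89.5° against the 84.4° it needs. I grip it and turn it about its nose.

arm_command(
  series=[
    [[0.0017, 0.0313, -0.03], [0, 0, 0], 110],
    [[0.0017, 0.0313, -0.07], [0, 0, 0], 110],
    [[0.0017, 0.0313, -0.09], [0, 0, 0], 110],
    [[0.0017, 0.0313, -0.0995], [0, 0, 0], 110],
    [[0.0017, 0.0313, -0.0995], [0, 0, 0], 110],
    [[0.0017, 0.0313, -0.0995], [0, 0, 0], 255],
    [[0.0017, 0.0313, -0.0995], [0, 0, 0], 255],
    [[0.0017, 0.0313, -0.0995], [0, 0, 0], 255],
    [[0.0017, 0.0313, -0.0995], [0, 0, 0], 255],
    [[0.0017, 0.0313, -0.0995], [0, 0, 0], 255],
  ],
  newtons=25,
)

```text
time: 34.88
tcp_pos: [592.9, 25.7, 25.8]
tcp_rot: [[0.009, 1.0, 0.003], [1.0, -0.009, 0.0], [0.0, 0.003, -1.0]]
ft_force: [-0.3, 0.2, 6.8]
finger_gap: 29.3
grip_force: 25.0
```

arm_command(
  series=[
    [[-0.001, 0, 0.0003], [0, 0, -0.7], 255],
    [[-0.0026, 0.0001, 0.0003], [0, 0, -1.7], 255],
    [[-0.0042, 0.0002, 0.0003], [0, 0, -2.8], 255],
    [[-0.0059, 0.0003, 0.0003], [0, 0, -3.9], 255],
    [[-0.0078, 0.0004, 0.0003], [0, 0, -5.1], 255],
    [[-0.0078, 0.0004, 0.0003], [0, 0, -5.1], 255],
  ],
)

```text
time: 35.62
tcp_pos: [585.5, 26.2, 25.8]
tcp_rot: [[0.099, 0.995, 0.004], [0.995, -0.099, 0.0], [0.001, 0.004, -1.0]]
ft_force: [2.5, -0.8, 5.9]
finger_gap: 29.9
grip_force: 25.0
```

```bash
python3 shim.py; python3 edge.py
```

```text
[[-4.0, 568.2, 597.3], [2.0, 567.9, 597.5], [8.0, 568.7, 597.8], [14.0, 569.4, 598.5], [20.0, 569.8, 599.2], [26.0, 570.2, 600.0], [32.0, 570.9, 614.0], [38.0, 558.5, 606.1], [44.0, 572.3, 601.3], [50.0, 572.8, 601.8], [56.0, 573.5, 602.8], [62.0, 574.0, 602.5]]
shim heading 84.60 x at y=0: 582.7 tail y -4.1
plane [ 1.20000e-03 -3.19000e-02  8.37661e+01] edge slope -0.0633 y@540 164.4 rect [558.  178.3] [200.1 259.7] lid z at edge 79.2
35.725 [585.5  26.2  25.8] [2.9 0.3 5.7] [-0.17 -0.53 -0.07]
```

arm_command(
  series=[
    [[0, 0, 0], [0, 0, 0], 110],
    [[0, 0, 0], [0, 0, 0], 110],
    [[0, 0, 0], [0, 0, 0], 110],
    [[0, 0, 0], [0, 0, 0], 110],
    [[0, -0.002, 0.03], [0, 0, 0], 110],
    [[0, -0.03, 0.08], [0, 0, 0], 110],
    [[-0.03, -0.08, 0.1], [0, 0, 0], 110],
    [[-0.06, -0.12, 0.1], [-2.2, 0, -0.6], 110],
    [[-0.0928, -0.1218, 0.1], [-2.2, 0, -0.6], 110],
    [[-0.0928, -0.1218, 0.09], [-2.2, 0, -0.6], 110],
    [[-0.0928, -0.1218, 0.05], [-2.2, 0, -0.6], 110],
    [[-0.0928, -0.1218, 0.0336], [-2.2, 0, -0.6], 110],
    [[-0.0928, -0.1218, 0.0336], [-2.2, 0, -0.6], 110],
    [[-0.0928, -0.1218, 0.0336], [-2.2, 0, -0.6], 255],
    [[-0.0928, -0.1218, 0.0336], [-2.2, 0, -0.6], 255],
    [[-0.0928, -0.1218, 0.0336], [-2.2, 0, -0.6], 255],
    [[-0.0928, -0.1218, 0.0336], [-2.2, 0, -0.6], 255],
    [[-0.0928, -0.1218, 0.0336], [-2.2, 0, -0.6], 255],
  ],
  newtons=40,
)

```text
time: 37.98
tcp_pos: [492.2, -95.7, 59.3]
tcp_rot: [[0.108, 0.994, 0.003], [0.993, -0.108, -0.038], [-0.038, 0.007, -0.999]]
ft_force: [-0.1, 0.1, 5.7]
finger_gap: 15.4
grip_force: 40.0
```

```bash
python3 shim.py; python3 barlook.py
```

```text
[[-4.0, 567.2, 596.5], [2.0, 567.5, 597.0], [8.0, 567.9, 597.7], [14.0, 568.6, 598.0], [20.0, 569.1, 598.5], [26.0, 569.8, 599.3], [32.0, 570.2, 600.0], [38.0, 570.9, 600.6], [44.0, 571.0, 596.8]]
shim heading 84.66 x at y=0: 582.1 tail y -5.7
plane [-8.00000e-04 -2.96000e-02  8.43657e+01] edge slope -0.0654 y@540 81.2 rect [558.2 178. ] [200.  259.7] lid z at edge 81.5
38.075 [492.2 -95.8  59.3] [0.3 1.2 5.6] [-0.02  0.03 -0.04]
[-119.3    2.2   59.3] yaw -0.018 pitch 0.038 gap 15.426674134362994
yel [[-194.2, -13.4, 61.4], [-186.7, 4.6, 62.4], [-179.1, 21.6, 63.4]]
-220 [-3.2 11.5] 51.2
-200 [-3.  11.8] 51.3
-160 [-4.1 10.8] 48.9
-140 [-4.6 10.4] 48.2
-120 [-5.1  9.9] 47.4
-100 [-5.3  9.4] 46.6
-80 [-5.5  9.1] 45.7
-60 [-6.1  8.8] 44.7
-40 [-6.6  8.5] 44.1
-20 [-6.7  8.2] 43.5
```

arm_command(
  series=[
    [[0, 0, -0.001], [0.5, 0, 0], 255],
    [[0, 0, -0.002], [0.9, 0, 0], 255],
    [[0, 0, -0.003], [1.4, 0, 0], 255],
    [[0, 0, -0.0044], [2.0, 0, 0], 255],
    [[0, 0, -0.0044], [2.0, 0, 0], 255],
  ],
)

```text
time: 38.75
tcp_pos: [492.4, -96.5, 55.1]
tcp_rot: [[0.108, 0.994, 0.003], [0.994, -0.108, -0.004], [-0.004, 0.003, -1.0]]
ft_force: [-1.9, -4.1, 9.6]
finger_gap: 15.3
grip_force: 40.0
```

arm_command(
  series=[
    [[0.002, -0.0002, 0], [0, 0, 0.5], 255],
    [[0.004, -0.0004, 0], [0, 0, 1.0], 255],
    [[0.006, -0.0005, 0], [0, 0, 1.6], 255],
    [[0.008, -0.0007, 0], [0, 0, 2.2], 255],
    [[0.01, -0.0009, 0], [0, 0, 2.8], 255],
    [[0.012, -0.0011, 0], [0, 0, 3.5], 255],
    [[0.014, -0.0012, 0], [0, 0, 4.2], 255],
    [[0.016, -0.0014, 0], [0, 0, 5.0], 255],
    [[0.018, -0.0016, 0], [0, 0, 5.8], 255],
    [[0.02, -0.0018, 0], [0, 0, 6.7], 255],
    [[0.0224, -0.002, 0], [0, 0, 7.6], 255],
    [[0.0224, -0.002, 0], [0, 0, 7.6], 255],
  ],
)

```text
time: 40.25
tcp_pos: [512.3, -97.2, 54.3]
tcp_rot: [[-0.025, 1.0, -0.002], [1.0, 0.025, -0.002], [-0.002, -0.002, -1.0]]
ft_force: [-6.2, 2.4, 9.6]
finger_gap: 15.5
grip_force: 40.1
```

```bash
python3 shim.py; python3 barlook.py|grep -v "\[.*\] 4"
```

```text
[[-4.0, 567.3, 596.6], [2.0, 567.6, 597.0], [8.0, 568.0, 597.5], [14.0, 568.7, 598.1], [20.0, 569.2, 598.6], [26.0, 569.8, 599.2], [32.0, 570.4, 599.9], [38.0, 570.9, 600.5], [44.0, 571.5, 601.1], [50.0, 572.1, 601.5]]
shim heading 84.66 x at y=0: 582.1 tail y -5.7
plane [-3.4000e-03 -4.4400e-02  8.9811e+01] edge slope -0.0952 y@540 81.8 rect [552.6 178.4] [200.  259.6] lid z at edge 84.3
40.35 [512.3 -97.2  54.4] [-5.8  2.6  9.1] [0.46 1.09 0.25]
[-118.8  -17.9   54.4] yaw 0.115 pitch 0.002 gap 15.66423281975935
yel [[-194.2, -14.2, 58.6], [-184.6, -10.7, 62.3], [-177.0, -7.4, 63.3]]
```

arm_command(
  series=[
    [[0, 0.0003, 0.0012], [-0.57, 0, 0], 255],
    [[0, 0.0005, 0.0024], [-1.15, 0, 0], 255],
    [[0, 0.0008, 0.0036], [-1.7, 0, 0], 255],
    [[0, 0.0011, 0.0048], [-2.3, 0, 0], 255],
    [[0, 0.0015, 0.006], [-2.9, 0, 0], 255],
    [[0, 0.0018, 0.0072], [-3.4, 0, 0], 255],
    [[0, 0.0022, 0.0084], [-4.0, 0, 0], 255],
    [[0, 0.0026, 0.0096], [-4.6, 0, 0], 255],
    [[0, 0.003, 0.0108], [-5.2, 0, 0], 255],
    [[0, 0.0034, 0.012], [-5.7, 0, 0], 255],
    [[0, 0.0034, 0.012], [-5.7, 0, 0], 255],
  ],
)

```text
time: 41.78
tcp_pos: [513.3, -94.1, 66.5]
tcp_rot: [[-0.025, 1.0, 0.0], [0.994, 0.025, -0.103], [-0.103, -0.002, -0.995]]
ft_force: [-2.5, 0.4, 5.7]
finger_gap: 15.7
grip_force: 40.2
```

```bash
python3 shim.py; python3 edge.py
```

```text
[[-4.0, 567.2, 596.4], [2.0, 567.6, 596.9], [8.0, 568.0, 597.5], [14.0, 568.6, 598.2], [20.0, 569.2, 598.8], [26.0, 569.7, 599.3], [32.0, 570.3, 599.8], [38.0, 570.9, 600.8], [44.0, 571.6, 600.9], [50.0, 572.1, 601.7]]
shim heading 84.52 x at y=0: 582.1 tail y -5.2
plane [ 8.00000e-04 -1.14000e-02  7.84548e+01] edge slope -0.1009 y@540 79.6 rect [552.2 176.5] [200.3 259.8] lid z at edge 78.0
41.875 [513.3 -94.2  66.4] [-3.6  0.8  4.8] [0.15 0.53 0.34]
```

arm_command(
  series=[
    [[0, 0.0004, 0.0012], [-0.57, 0, 0], 255],
    [[0, 0.0009, 0.0024], [-1.15, 0, 0], 255],
    [[0, 0.0014, 0.0036], [-1.7, 0, 0], 255],
    [[0, 0.0019, 0.0048], [-2.3, 0, 0], 255],
    [[0, 0.0024, 0.006], [-2.9, 0, 0], 255],
    [[0, 0.0029, 0.0072], [-3.4, 0, 0], 255],
    [[0, 0.0035, 0.0083], [-4.0, 0, 0], 255],
    [[0, 0.0035, 0.0083], [-4.0, 0, 0], 255],
  ],
)

```text
time: 42.88
tcp_pos: [514.4, -90.5, 74.7]
tcp_rot: [[-0.024, 1.0, 0.003], [0.985, 0.024, -0.171], [-0.171, -0.002, -0.985]]
ft_force: [-1.7, -0.9, -1.1]
finger_gap: 15.6
grip_force: 40.0
```

```bash
python3 shim.py; python3 edge.py
```

```text
[[-4.0, 567.2, 596.6], [2.0, 567.5, 597.1], [8.0, 568.1, 597.5], [14.0, 568.5, 598.2], [20.0, 569.3, 598.7], [26.0, 569.8, 599.2], [32.0, 570.3, 600.0], [38.0, 571.0, 600.4], [44.0, 571.5, 600.9], [50.0, 572.1, 601.8]]
shim heading 84.62 x at y=0: 582.1 tail y -5.2
plane [2.10000e-03 1.30000e-03 7.41759e+01] edge slope -0.2499 y@540 89.9 rect [552.  175.9] [200.2 260.1] lid z at edge 75.4
42.975 [514.4 -90.6  74.7] [-1.8 -0.1 -2.1] [0.37 0.18 0.09]
```

The case stands level on the shim. I drop the tip, then withdraw the bar.

arm_command(
  series=[
    [[0, 0.0013, 0.0024], [-1.15, 0, 0], 255],
    [[0, 0.0026, 0.0047], [-2.3, 0, 0], 255],
    [[0, 0.0039, 0.0068], [-3.4, 0, 0], 255],
    [[0, 0.005, 0.009], [-4.6, 0, 0], 255],
    [[0, 0.005, 0.009], [-4.6, 0, 0], 255],
  ],
)

```text
time: 43.6
tcp_pos: [514.4, -85.3, 83.9]
tcp_rot: [[-0.025, 1.0, 0.003], [0.968, 0.025, -0.25], [-0.25, -0.004, -0.968]]
ft_force: [-1.3, -1.5, -1.1]
finger_gap: 15.5
grip_force: 40.0
```

arm_command(
  series=[
    [[0.0002, -0.008, 0.002], [0, 0, 0], 255],
    [[0.0004, -0.018, 0.0045], [0, 0, 0], 255],
    [[0.0008, -0.03, 0.0077], [0, 0, 0], 255],
    [[0.0012, -0.045, 0.0115], [0, 0, 0], 255],
    [[0.0015, -0.06, 0.016], [0, 0, 0], 255],
    [[0.0015, -0.065, 0.05], [0, 0, 0], 255],
    [[0.0015, -0.07, 0.08], [0, 0, 0], 255],
  ],
)

```text
time: 44.48
tcp_pos: [515.7, -157.2, 164.9]
tcp_rot: [[-0.023, 1.0, 0.002], [0.968, 0.023, -0.25], [-0.25, -0.004, -0.968]]
ft_force: [0.4, -0.3, -3.1]
finger_gap: 15.3
grip_force: 40.0
```

```bash
python3 edge.py
python3 - <<'E'
from h import *
from scipy.spatial.transform import Rotation as Ro
R=telemetry.get_state()["tcp_rot"];x=np.array([.972,-.235,0]);z=np.array([0,0,-1.])
print(Ro.from_matrix(R).as_matrix().round(3).tolist());h=np.degrees(np.arctan2(R[1,0],R[0,0]));print(h)
T=np.c_[x,np.cross(z,x),z]
a=np.radians(h);x2=np.array([np.cos(a),np.sin(a),0]);L=np.c_[x2,np.cross(z,x2),z]
print("level",Ro.from_matrix(L@R.T).as_rotvec(degrees=True))
E
```

```text
plane [1.80000e-03 2.50000e-03 7.41292e+01] edge slope -0.1061 y@540 79.3 rect [552.2 175.8] [200.3 259.5] lid z at edge 75.3
44.525 [ 517.7 -157.9  168.7] [ 2.1 -1.1 -0.1] [ 0.07 -0.21 -0.05]
[[-0.022, 1.0, 0.007], [0.968, 0.023, -0.251], [-0.251, 0.001, -0.968]]
91.32944596653822
level [ 1.45594863e+01  4.04360640e-01 -8.49246074e-03]
```

arm_command(
  series=[
    [[-0.01, -0.01, -0.01], [7.2, 0.2, 0], 255],
    [[-0.02, -0.02, -0.02], [14.5, 0.4, 0], 255],
    [[-0.02, -0.02, -0.02], [14.5, 0.4, 0], 255],
  ],
)

```text
time: 44.9
tcp_pos: [494.7, -178.4, 143.0]
tcp_rot: [[-0.02, 1.0, -0.005], [1.0, 0.02, 0.001], [0.001, -0.005, -1.0]]
ft_force: [0.7, -0.4, -3.5]
finger_gap: 15.5
grip_force: 40.0
```

arm_command(
  series=[
    [[-0.008, -0.016, 0], [0, 0, -10.5], 255],
    [[-0.016, -0.032, 0], [0, 0, -21], 255],
    [[-0.024, -0.048, 0], [0, 0, -31.5], 255],
    [[-0.032, -0.064, 0], [0, 0, -42], 255],
    [[-0.04, -0.08, 0], [0, 0, -52.5], 255],
    [[-0.048, -0.096, 0], [0, 0, -63], 255],
    [[-0.056, -0.112, 0], [0, 0, -73.5], 255],
    [[-0.064, -0.128, 0], [0, 0, -84], 255],
    [[-0.072, -0.144, -0.02], [0, 0, -94.5], 255],
    [[-0.083, -0.157, -0.06], [0, 0, -105], 255],
    [[-0.083, -0.157, -0.08], [0, 0, -105], 255],
    [[-0.083, -0.157, -0.08], [0, 0, -105], 255],
  ],
)

```text
time: 46.4
tcp_pos: [411.9, -331.9, 62.4]
tcp_rot: [[0.972, -0.234, -0.002], [-0.234, -0.972, 0.005], [-0.003, -0.005, -1.0]]
ft_force: [-0.2, 0.6, -2.4]
finger_gap: 15.7
grip_force: 40.0
```

arm_command(
  series=[
    [[0, 0, -0.02], [0, 0, 0], 255],
    [[0, 0, -0.03], [0, 0, 0], 255],
    [[0, 0, -0.034], [0, 0, 0], 255],
    [[0, 0, -0.0365], [0, 0, 0], 255],
    [[0, 0, -0.0375], [0, 0, 0], 255],
    [[0, 0, -0.0375], [0, 0, 0], 255],
  ],
)

```text
time: 47.15
tcp_pos: [412.9, -332.9, 26.6]
tcp_rot: [[0.972, -0.235, 0.002], [-0.235, -0.972, 0.004], [0.001, -0.004, -1.0]]
ft_force: [0.0, -0.4, -2.0]
finger_gap: 15.6
grip_force: 40.0
```

arm_command(
  series=[
    [[0, 0, -0.001], [0, 0, 0], 255],
    [[0, 0, -0.002], [0, 0, 0], 255],
    [[0, 0, -0.002], [0, 0, 0], 255],
  ],
)

```text
time: 47.52
tcp_pos: [412.9, -333.0, 24.7]
tcp_rot: [[0.972, -0.235, 0.002], [-0.235, -0.972, 0.004], [0.001, -0.004, -1.0]]
ft_force: [-0.0, 1.2, 4.2]
finger_gap: 15.2
grip_force: 40.0
```

Table contact. I release and retreat.

arm_command(
  series=[
    [[0, 0, 0], [0, 0, 0], 130],
    [[0, 0, 0], [0, 0, 0], 100],
    [[0, 0, 0], [0, 0, 0], 100],
    [[0, 0, 0], [0, 0, 0], 100],
    [[0, 0, 0.03], [0, 0, 0], 100],
    [[0, 0, 0.08], [0, 0, 0], 100],
    [[-0.03, -0.04, 0.13], [0, 0, 0], 100],
    [[-0.06, -0.08, 0.17], [0, 0, 0], 100],
    [[-0.09, -0.12, 0.2], [0, 0, 0], 100],
    [[-0.09, -0.12, 0.2], [0, 0, 0], 100],
  ],
)

```text
time: 48.78
tcp_pos: [321.8, -456.1, 226.9]
tcp_rot: [[0.971, -0.238, 0.004], [-0.238, -0.971, -0.0], [0.004, -0.001, -1.0]]
ft_force: [-0.3, 0.1, -0.5]
finger_gap: 56.0
grip_force: 0.0
```

```bash
python3 edge.py
python3 - <<'E'
from h import *
t=grab_frame("top");C=cloud(t);H=C[...,2];hs=cv2.cvtColor(t["color"],cv2.COLOR_BGR2HSV)
def rect(P,n):
    r=cv2.minAreaRect(P[:,:2].astype(np.float32));print(n,len(P),np.round(r[0],1),np.round(r[1],1),round(r[2],2),np.percentile(P[:,2],[5,50,95]).round(1))
P=C.reshape(-1,3)
rect(P[(P[:,2]>15)&(P[:,2]<32)&(P[:,0]>550)&(P[:,0]<640)&(P[:,1]>-30)&(P[:,1]<72)],"shim visible")
rect(P[(P[:,2]>4)&(P[:,2]<25)&(P[:,0]>300)&(P[:,0]<620)&(P[:,1]>-410)&(P[:,1]<-290)],"bar")
q=P[(P[:,2]>15)&(P[:,2]<32)&(P[:,0]>560)&(P[:,0]<620)&(P[:,1]>-30)&(P[:,1]<72)]
o=[(y,*np.percentile(q[abs(q[:,1]-y)<3][:,0],[2,98])) for y in range(2,66,6)];o=np.array(o);k=np.polyfit(o[:,0],o[:,1:].mean(1),1);print("heading",90-np.degrees(np.arctan(k[0])),k[1])
E
```

```text
plane [2.20000e-03 1.50000e-03 7.40827e+01] edge slope -0.1018 y@540 79.0 rect [552.1 175.7] [200.2 259.7] lid z at edge 75.4
48.825 [ 322.  -454.6  225.6] [ 0.   0.5 -0.3] [ 0.02 -0.02  0.03]
shim visible 645 [600.2  30.5] [80.6 61.2] 84.46 [22.4 25.2 27.9]
bar 1292 [ 460.3 -348.5] [313.7 116.4] 1.05 [ 5.  10.8 13.8]
heading 84.58741360970875 581.7136718158255
```

```bash
python3 -c "
from station import close_job
print(close_job())"
```

```text
the job is handed in; nothing more can be done
None
```

The job is handed in at about 49 s: the case measures level on the shim, which is square to within 0.5° with its nose within about 1 mm of the rail; the bar is back near its starting place, clear of the rest; the case swung about 1.7° and up to about 8 mm at the front whenever the loaded bar was swung behind the lip and came back each time, and I had to re-catch the bar once to turn the shim square.

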